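# Knock a stuck blank out of the drilling fixture

## Robot

A 6-joint arm with a two-finger parallel gripper is mounted at the origin on the work surface. World frame = base frame: x ahead of the robot, y to its left, z up, the work surface at z = 0. Lengths are in m, angles in rad, forces in N, time in s.
With the tool pointing down it reaches from about 0.375 to 0.925 m from the base axis. Payload 5.7 kg.
Tool frame: the origin (TCP) lies between the finger pads; the fingertips stand 11 mm ahead of it and the grasp point (between the pads) lies 8 mm behind it; z points along the fingers, y is the line along which they close (so a half turn about z gives the same grasp; the last joint's range is limited). The gripper opens to 88 mm and grips with 3 to 60 N. Pads are 20 mm wide; open, the fingers measure 115 mm over their backs; the gripper's body (75 mm by 178 mm) begins 61 mm behind the grasp point.
Start: joints at [-1.37, 0.359, 1.51, -0, 1.272, -0.115], TCP at [0.186, -0.57, 0.202] pointing down, gripper open.
Joint ranges: [-2.97, 2.97], [-1.01, 2.36], [0.21, 2.38], [-0.96, 4.11], [0.2, 2.71], [-2.98, 2.98]. Speed limits (rad/s): [2.39, 2.39, 3.14, 3.14, 3.14, 3.14].

## Interface

Orientations are given as a rotation vector (axis times angle).
In Python, from bench import ctrl gives the robot as it stands.
- The arm moves only by the tool servo_tool, never from a script. Its argument "commands" is a list of rows, each a list of 3 entries, a list of its own where there are three numbers: the turn, a rotation vector about the tool's x, y, z as a fraction of full scale, then the shift along the tool's x, y, z as a fraction of full scale, then the opening, from -1 (shut) to 1 (fully open). In form: [[[rx, ry, rz], [dx, dy, dz], hand], ...]. A call has 1 to 20 rows; each row shifts and turns the commanded pose from where the row before left it, along the tool's axes as they then stand; what a row does not reach is not made up. Full scale, the value 1, is 0.03 m for a shift and 0.08 rad for a turn. A row lasts 1/12 s, in which the tool goes at most 41.7 mm and 7.16 degrees, less where a joint would pass 70% of its speed; a pose out of reach is approached as far as the arm can. A call with a number of a shift or a turn outside -1 to 1 is refused whole. A call with a gripper value outside its range is refused whole. The fingers move at their own pace and stop on an object; "force" is the grip in N (left out, the last holds). Time passes only in rows, so rows that do not move let the fingers close. It gives the time, the measured TCP pose, the force, the opening and the grip force at its end, in the units of the state.
- ctrl.get_state(): the state, without advancing time (a new reading comes with each control period).
- ctrl.grab_frame(name): name is "scene" or "side" or "wrist"; returns a dict with "color" (400x640x3 uint8, red, green, blue), "fov_y" (degrees; the focal length in pixels is half the picture's height over the tangent of half this angle, whatever the lens; pixels are square), "cx", "cy" (the principal point, pixels), "R" (3x3) and "t" (3): a world point X has camera coordinates R X + t. Camera axes: x right, y down, z forward; pixel columns grow to the right and rows downward; lengths in m; the calibration is good to about 2 mm. A picture is of the moment at which its call begins. There is no depth.
- ctrl.job_done(): hands the job in; it is judged then, once.
The state is a dict: "clock": time; "joint_pos": joint angles; "joint_vel": joint speeds; "effort": joint torques, N m; "position": TCP position; "ee_rot": TCP orientation; "force": force on the tool from outside, world axes, zero at the start; "ft_torque": the same for the moment, N m; "opening": finger opening in m; "grip_force": force on a finger pad.
Only numpy, scipy, OpenCV 4.12 (cv2) and the standard library are available. Lean on these libraries where they do the work, as an engineer would, in place of code of your own. Each camera call takes 0.05 s, during which the arm holds its last target. There are 200 camera calls.

## Task

A turned wooden blank is stuck in the pocket of the aluminium drilling fixture. Take the C-shaped knockout by its wooden handle, feel for the hole in the underside of the fixture with its upright rod, never bearing hard on the fixture, and push the blank up until it stands about 15 mm proud; then stand the knockout upright on the bench, clear of the fixture, and set the blank down upright in the plywood tray without dropping it. Leave everything else as it is.

Things in the scene. Friction and masses are not known exactly. Their poses are not given: they have to be found in the camera images.
- fixture: Aluminium drilling fixture bolted to the bench: a block 135 (x) x 132 (y) x 37 mm, top 111 mm above the bench, on two cheeks with inner faces at y = +-54 mm, like a bridge open to the front (-x) and back. Origin: on the bench under the pocket's axis; z up. The block reaches from x = -45 to +90 mm, low flanges to y = +-96 mm; a thrown-back toggle clamp stands from x = +62 mm on.
- pocket (a point): Centre of the pocket's mouth, on the fixture's top face. The pocket is a round bore of 45.6 mm through the 37 mm block, closed below by a rigid plywood backing board 80 x 80 x 12 mm, its top 74 mm above the bench. The board must not be pressed with more than 20 N.
- underside (a point): Point on the pocket's axis, level with the backing board's underside 62 mm above the bench. The board was screwed on by eye: its knockout hole, 12.4 mm wide, lies up to 4.5 mm from here in fixture x and up to 4.5 mm in y, unseen and not measured. Below, the hole has a flat 130-degree countersink (32 mm wide, 4.6 mm deep): the nearer its middle the rod touches, the higher it gets.
- blank: The stuck blank: turned wooden cylinder, 44 mm diameter, 36 mm high, dimpled top, 35 g. Origin: centre of its underside; z up. It starts on the backing board, its top 1 mm below the block's top. Two spring plungers in the block, along fixture y and 6 mm below the top, grip its sides: it takes about 7 to 20 N to move it, and it stays where pushed as long as it is raised less than 28 mm.
- knockout: C-shaped knockout of dark steel bar, 0.32 kg, 32 mm wide (y), standing on its lower arm; throat opens to +x. Origin: on its underside below the rod's axis; z up. Both arms: x from -84 to +16 mm, 12 mm thick; upper arm's underside at z = 115 mm. Spine: x from -84 to -70 mm. The rod stands on the lower arm; the handle stands on the upper arm, in line with the rod.
- rod_tip (a point): Top of the knockout's upright rod (10 mm diameter, flat end with a 1 mm chamfer), 46 mm above the knockout's origin, 34 mm above its lower arm.
- handle (a point): Middle of the knockout's wooden handle, 34 (x) x 28 (y) x 52 mm, 153 mm above the knockout's origin; the handle reaches from 127 to 179 mm.
- tray: Plywood tray 200 (x) x 150 (y) x 38 mm, walls and floor 5 mm, fixed to the bench. Origin: centre of its underside; z up. Two finished blanks stand in its +x end; the -x end is free.
- spare_a: Finished blank, same as the stuck one, standing in the tray 62 mm from its middle towards +x, 36 mm towards +y. Origin: centre of its underside.
- spare_b: Finished blank, as spare_a, 36 mm towards -y.
- glue: Glue bottle, 60 mm in diameter, 170 mm high, on the bench behind the fixture. Origin: centre of its underside.
- tape: Tape measure, 66 x 34 x 62 mm, on the bench. Origin: centre of its underside.
- driver: Screwdriver, 200 mm long, lying on the bench at the far right. Origin: its middle.
Mind the look-alikes: they are no part of the job. What is shaped like the blank but pink or yellow is not meant. Leave any pink or yellow look-alike of the knockout alone.

How it is judged:
By the outcome, as a careful person would: the job done as asked, in the order asked, and still so for the second after the job is handed in, with the robot touching nothing.
It also fails if it takes over 72 s, if anything falls off the work surface, if the arm or the gripper's body presses on something with over 40 N, if the wrist force passes 120 N, or if a joint passes its speed limit or range.

## Working session

There is one attempt and no reset: what is moved stays moved. The work goes in short steps, Python scripts to look and compute and a tool call to move; the robot and the scene stay as the last step left them, time stands still between calls to the robot, and variables do not carry over. Pictures are saved under pics/ and viewed, at most 10 in all, crops included, and the job is handed in when it is done.

Besides the shell and the picture viewer there is one more tool, called after "Request:" as name([rows], argument=value, ...), one row to a line, values as JSON. servo_tool: Moves the arm, as the interface text tells. Shift numbers are shares of 0.03 m and turn numbers shares of 0.08 rad, none past 1 either way. Its arguments: {"type":"object","properties":{"commands":{"type":"array"},"force":{"type":"number"}},"required":["commands"]}

```bash
ls; mkdir -p pics
cat > h.py <<'E'
import numpy as np, cv2
from bench import ctrl
from scipy.spatial.transform import Rotation as Rn
def K(f):
    fl=200/np.tan(np.radians(f["fov_y"])/2); return fl,f["cx"],f["cy"]
def ray(f,u,v):
    fl,cx,cy=K(f); R=np.array(f["R"]); t=np.array(f["t"])
    d=R.T@np.array([(u-cx)/fl,(v-cy)/fl,1]); return -R.T@t,d
def onz(f,u,v,z):
    o,d=ray(f,u,v); return o+d*(z-o[2])/d[2]
def proj(f,X):
    fl,cx,cy=K(f); c=np.array(f["R"])@np.array(X)+np.array(f["t"]); return c[0]/c[2]*fl+cx,c[1]/c[2]*fl+cy
def tri(f1,p1,f2,p2):
    A=[];b=[]
    for f,p in((f1,p1),(f2,p2)):
        o,d=ray(f,*p); d=d/np.linalg.norm(d); P=np.eye(3)-np.outer(d,d); A.append(P);b.append(P@o)
    return np.linalg.lstsq(np.vstack(A),np.hstack(b),rcond=None)[0]
def save(n,im): cv2.imwrite("pics/"+n,im[:,:,::-1])
E
python3 - <<'E'
from h import *
import pickle
F={n:ctrl.grab_frame(n) for n in("scene","side","wrist")}
pickle.dump(F,open("f0.pkl","wb"))
for n in F: print(n,F[n]["fov_y"],F[n]["cx"],F[n]["cy"],np.round(F[n]["R"],3).tolist(),np.round(F[n]["t"],3))
save("scene.png",F["scene"]["color"]);save("side.png",F["side"]["color"])
print(ctrl.get_state())
E
```

```text
pics
scene 47.40200500126292 321.3795848601961 202.4049193699233 [[0.876, 0.482, -0.012], [0.409, -0.755, -0.513], [-0.256, 0.445, -0.858]] [-0.486 -0.208  1.482]
side 52.98468722264335 323.29363925928874 197.16811789112379 [[0.997, -0.077, 0.0], [-0.055, -0.705, -0.707], [0.055, 0.705, -0.707]] [-0.601  0.101  1.157]
wrist 67.45008018662334 323.4495533887494 193.22570406781696 [[0.31, -0.951, -0.003], [-0.909, -0.297, 0.292], [-0.278, -0.088, -0.956]] [-0.599 -0.034  0.394]
{'clock': 0.15, 'joint_pos': array([-1.37009717e+00,  3.59363997e-01,  1.51115867e+00, -4.92113338e-06,
        1.27253905e+00, -1.15106038e-01]), 'joint_vel': array([ 0.00083098, -0.00137166, -0.00264892, -0.00092812, -0.00059822,
        0.00101975]), 'effort': array([ 1.08102955e-03, -5.15755641e+01, -2.71008646e+01,  6.75690221e-02,
        3.06018675e-02, -8.76910372e-05]), 'position': array([ 0.18622306, -0.56977385,  0.20139776]), 'ee_rot': array([-3.10105932e+00, -4.93778266e-01,  1.06058094e-04]), 'force': array([-0.63639364,  0.16233353,  0.4065067 ]), 'ft_torque': array([-0.0277046 , -0.04451641,  0.04560947]), 'grip_force': 0.0, 'opening': 0.08790731315928596}
```

View pics/scene.png

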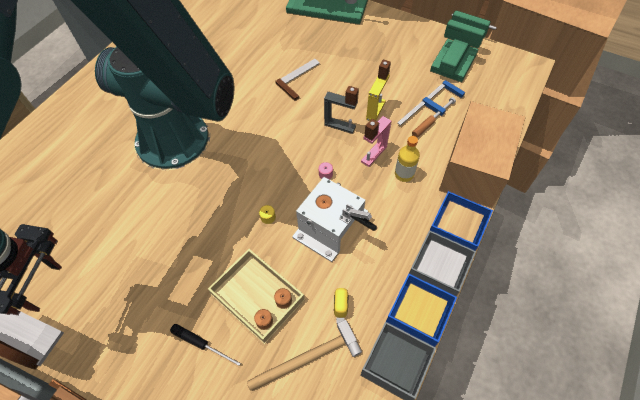

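View pics/side.png

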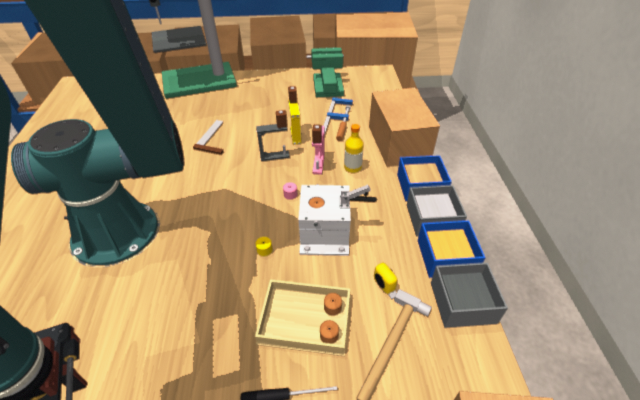

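Knockout candidates (scene pixels) are dark (340,108), yellow (378,98) and pink (377,145). The dark steel one with the throat to the right fits the description. Blank candidates are the brown one in the fixture (323,201), pink (326,170), yellow (267,213), and the tray spares (283,297) and (263,318). The one in the fixture is meant. I'll confirm both in one enlarged crop.

Run:
```python
from h import *
import pickle
F=pickle.load(open("f0.pkl","rb"))
a=F["scene"]["color"][75:265,285:395]; b=F["side"]["color"][75:265,240:385]
save("crop.png",np.hstack([cv2.resize(a,None,fx=3.1,fy=3.1,interpolation=2),cv2.resize(b,None,fx=3.1,fy=3.1,interpolation=2)]))
```

```text
(no output)
```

View pics/crop.png

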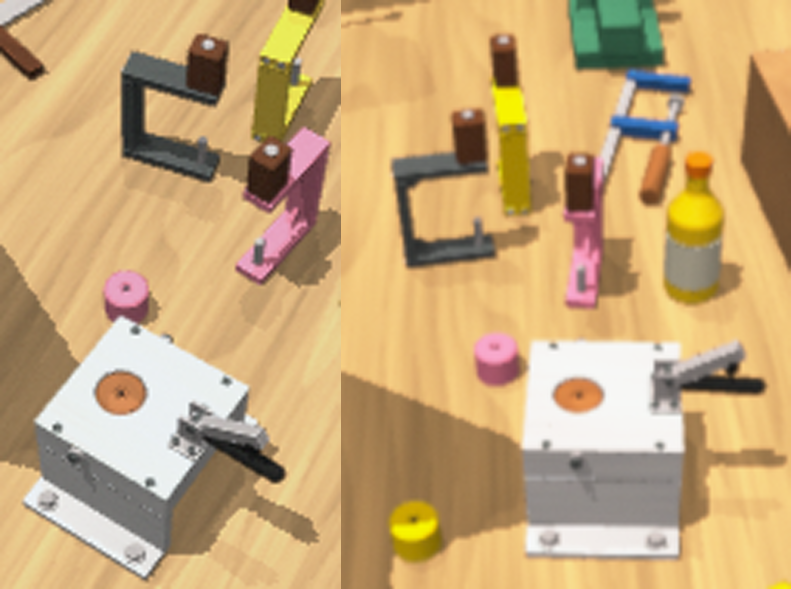

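Run:
```python
from h import *
import pickle
F=pickle.load(open("f0.pkl","rb")); A,B=F["scene"],F["side"]
s=lambda x,y:(285+x/3.1,75+y/3.1); d=lambda x,y:(240+(x-341)/3.1,75+y/3.1)
P=[("handletop",s(207,46),d(469,115),.179),("dimple",s(121,393),d(579,395),.11),("c-+",s(120,318),d(529,342),.111),("c++",s(247,387),d(681,343),.111),("c+-",s(165,495),d(686,452),.111),("c--",s(37,421),d(525,451),.111),
("rodtip",s(202,138),d(478,221),.046),("upper arm end -y",s(216,100),d(487,170),.127),("upper spine -y",s(123,75),d(395,175),.127),("lower arm end -y top",s(216,170),d(494,251),.012),("low spine -y bot",s(123,157),d(409,265),.0)]
for n,a,b,z in P: print(n,np.round(tri(A,a,B,b),4),np.round(onz(A,*a,z),4)[:2],np.round(onz(B,*b,z),4)[:2])
# tray rim corners
for nm,f,pts in(("A",A,[(209,291),(251,252),(304,295),(262,340)]),("B",B,[(267,281),(350,288),(347,352),(257,346)])):
    print(nm,[np.round(onz(f,*p,.038)[:2],3).tolist() for p in pts])
for a,b in (((283,293),(333,299)),((263,315),(330,327))): print(np.round(onz(A,*a,.041),3),np.round(onz(B,*b,.041),3))
```

```text
handletop [0.4924 0.302  0.1836] [0.49   0.3066] [0.4925 0.3083]
dimple [ 0.5821 -0.0329  0.1101] [ 0.582  -0.0328] [ 0.5821 -0.0329]
c-+ [0.5421 0.037  0.1094] [0.544  0.0348] [0.541 0.037]
c++ [0.6774 0.0197 0.117 ] [0.6755 0.024 ] [0.6791 0.025 ]
c+- [ 0.6646 -0.1061  0.1134] [ 0.6617 -0.1026] [ 0.6668 -0.1071]
c-- [ 0.532 -0.091  0.107] [ 0.5325 -0.0921] [ 0.5327 -0.0956]
rodtip [0.4909 0.3089 0.044 ] [0.4897 0.3091] [0.4925 0.3039]
upper arm end -y [0.5058 0.3027 0.1151] [0.5089 0.2938] [0.5073 0.2842]
upper spine -y [0.4131 0.2797 0.1283] [0.4135 0.2799] [0.4121 0.2828]
lower arm end -y top [ 0.5059  0.3165 -0.0058] [0.5102 0.3043] [0.5078 0.2925]
low spine -y bot [0.4151 0.2748 0.0116] [0.4112 0.2827] [0.4126 0.29  ]
A [[0.429, -0.372], [0.463, -0.228], [0.649, -0.264], [0.616, -0.411]]
B [[0.445, -0.225], [0.648, -0.261], [0.621, -0.419], [0.426, -0.39]]
[ 0.6   -0.286  0.041] [ 0.603 -0.29   0.041]
[ 0.586 -0.358  0.041] [ 0.59  -0.36   0.041]
```

The crop confirms it: the dark steel C has its handle top at scene (352,90) and side (281,112), and the brown dimpled blank sits in the fixture at scene (324,202). Next I'll raise, turn so the fingers close along world x, and travel.

Request:
servo_tool([
  [[0, 0, -0.98], [0, 0, -0.27], 1],
  [[0, 0, -0.98], [0, 0, -0.27], 1],
  [[0, 0, -0.98], [0, 0, -0.27], 1],
  [[0, 0, -0.98], [0, 0, -0.27], 1],
  [[0, 0, -0.98], [0, 0, -0.27], 1],
  [[0, 0, -0.98], [0, 0, -0.27], 1],
  [[0, 0, -0.98], [0, 0, -0.27], 1],
  [[0, 0, -0.98], [0, 0, -0.27], 1],
  [[0, 0, -0.98], [0, 0, -0.27], 1],
  [[0, 0, -0.98], [0, 0, -0.27], 1],
  [[0, 0, -0.98], [0, 0, -0.27], 1],
  [[0, 0, -0.98], [0, 0, -0.27], 1],
  [[0, 0, -0.98], [0, 0, -0.27], 1],
  [[0, 0, -0.98], [0, 0, -0.27], 1],
  [[0, 0, -0.98], [0, 0, -0.27], 1],
  [[0, 0, -0.98], [0, 0, -0.27], 1],
])

```text
clock: 1.48
position: [0.1863, -0.57, 0.3316]
ee_rot: [-2.217, -2.225, -0.001]
force: [0.1, 0.9, -0.6]
opening: 0.088
grip_force: 0.0
```

Request:
servo_tool([
  [[0, 0, 0], [0.4, 0.8, 0], 1],
  [[0, 0, 0], [0.4, 0.8, 0], 1],
  [[0, 0, 0], [0.5, 0.8, 0], 1],
  [[0, 0, 0], [0.6, 0.8, 0], 1],
  [[0, 0, 0], [0.6, 0.8, 0], 1],
  [[0, 0, 0], [0.6, 0.8, 0], 1],
  [[0, 0, 0], [0.8, 0.8, 0], 1],
  [[0, 0, 0], [0.9, 0.8, 0], 1],
  [[0, 0, 0], [0.9, 0.8, 0], 1],
  [[0, 0, 0], [0.9, 0.8, 0], 1],
  [[0, 0, 0], [0.9, 0.8, 0], 1],
  [[0, 0, 0], [0.9, 0.8, 0], 1],
  [[0, 0, 0], [0.9, 0.4, 0], 1],
  [[0, 0, 0], [0.9, 0.2, 0], 1],
  [[0, 0, 0], [0.9, 0, 0], 1],
  [[0, 0, 0], [0.9, 0, 0], 1],
  [[0, 0, 0], [0.9, 0, 0], 1],
  [[0, 0, 0], [0.9, 0, 0], 1],
  [[0, 0, 0], [0.9, 0, 0], 1],
  [[0, 0, 0], [0.9, 0, 0], 1],
])

```text
clock: 3.15
position: [0.4922, -0.1011, 0.3314]
ee_rot: [-2.222, -2.22, 0.0]
force: [0.6, 0.2, -0.0]
opening: 0.088
grip_force: 0.0
```

Request:
servo_tool([
  [[0, 0, 0], [0.9, 0, 0], 1],
  [[0, 0, 0], [0.9, 0, 0], 1],
  [[0, 0, 0], [0.9, 0, 0], 1],
  [[0, 0, 0], [0.9, 0, 0], 1],
  [[0, 0, 0], [0.9, 0, 0], 1],
  [[0, 0, 0], [0.9, 0, 0], 1],
  [[0, 0, 0], [0.9, 0, 0], 1],
  [[0, 0, 0], [0.9, 0, 0], 1],
  [[0, 0, 0], [0.9, 0, 0], 1],
  [[0, 0, 0], [0.8, 0, 0], 1],
  [[0, 0, 0], [0.6, 0, 0], 1],
  [[0, 0, 0], [0.4, 0, 0], 1],
  [[0, 0, 0], [0, 0, 0], 1],
  [[0, 0, 0], [0, 0, 0], 1],
])

```text
clock: 4.32
position: [0.4926, 0.1943, 0.3314]
ee_rot: [2.221, 2.222, -0.001]
force: [0.9, -0.3, -1.5]
opening: 0.0876
grip_force: 0.0
```

Run:
```python
from h import *
import pickle
W=ctrl.grab_frame("wrist"); pickle.dump(W,open("w1.pkl","wb")); save("w1.png",W["color"])
s=ctrl.get_state(); print(s["clock"],s["position"],Rn.from_rotvec(s["ee_rot"]).as_matrix().round(3).tolist())
```

```text
4.3667 [0.49268175 0.19378139 0.33148998] [[0.0, 1.0, -0.0], [1.0, -0.0, -0.001], [-0.001, -0.0, -1.0]]
```

View pics/w1.png

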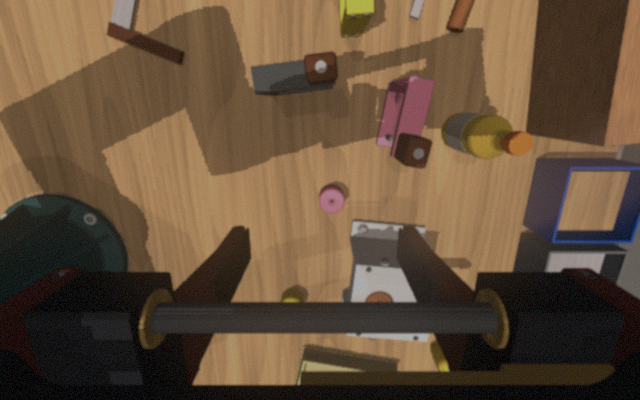

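Run:
```python
from h import *
import pickle
W=pickle.load(open("w1.pkl","rb"))
for n,p,z in [("screw",(321,67),.181),("pinkH",(418,153),.179),("armL",(254,95),.127),("armL2",(252,68),.127),("armR",(333,87),.127),("blank",(379,298),.110)]: print(n,onz(W,*p,z).round(4))
save("w1c.png",cv2.resize(W["color"][35:165,230:450],None,fx=3.6,fy=3.6,interpolation=2))
```

```text
screw [0.4913 0.3097 0.181 ]
pinkH [0.6001 0.2203 0.179 ]
armL [0.4084 0.2834 0.127 ]
armL2 [0.4081 0.3142 0.127 ]
armR [0.5055 0.2927 0.127 ]
blank [ 0.5815 -0.021   0.11  ]
```

Request:
servo_tool([
  [[0, 0, 0], [0.4, 0, 0], 1],
  [[0, 0, 0], [0.6, 0, 0], 1],
  [[0, 0, 0], [0.7, 0, 0], 1],
  [[0, 0, 0], [0.5, 0, 0], 1],
  [[0, 0, 0], [0.3, 0, 0], 1],
  [[0, 0, 0], [0, 0, 0], 1],
  [[0, 0, 0], [0, 0, 0], 1],
])

```text
clock: 4.95
position: [0.4929, 0.2692, 0.3316]
ee_rot: [2.222, 2.221, -0.001]
force: [-0.1, 0.1, 1.0]
opening: 0.0879
grip_force: 0.0
```

Run:
```python
from h import *
import pickle
W=ctrl.grab_frame("wrist"); pickle.dump(W,open("w2.pkl","wb")); save("w2.png",W["color"])
s=ctrl.get_state(); print(s["clock"],s["position"])
print(proj(W,(.491,.306,.179)),proj(W,(.41,.306,.127)))
```

```text
5.0 [0.49285365 0.26880612 0.33162753]
(np.float64(320.62113364615453), np.float64(143.29142159058597)) (np.float64(257.78258154244196), np.float64(138.00404752430845))
```

View pics/w2.png

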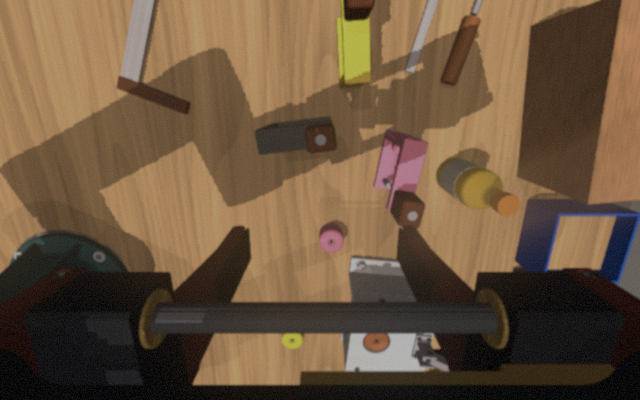

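Run:
```python
from h import *
import pickle
for fn,(x0,y0,x1,y1) in(("w1.pkl",(240,45,345,105)),("w2.pkl",(245,110,345,165))):
    W=pickle.load(open(fn,"rb")); im=W["color"][y0:y1,x0:x1]
    hsv=cv2.cvtColor(im,cv2.COLOR_RGB2HSV)
    m=((hsv[...,1]<90)&(hsv[...,2]<95)).astype(np.uint8)
    hb=((hsv[...,1]>=90)&(hsv[...,2]<85)).astype(np.uint8)
    for nm,mm in(("arm",m),("handle",hb)):
        n,l,st,c=cv2.connectedComponentsWithStats(mm); k=1+np.argmax(st[1:,4]); 
        pts=np.argwhere(l==k)[:,::-1]+[x0,y0]
        cols=range(pts[:,0].min()+3,pts[:,0].max()-2,3)
        lo=[(c,pts[pts[:,0]==c][:,1].max()) for c in cols]; hi=[(c,pts[pts[:,0]==c][:,1].min()) for c in cols]
        print(fn,nm,st[k],cv2.minAreaRect(pts.astype(np.float32)))
        if nm=="arm":
            for e in(lo,hi):
                X=np.array([onz(W,*p,.127)[:2] for p in e]); f=np.polyfit(X[:,0],X[:,1],1); print("edge yaw",np.degrees(np.arctan(f[0])).round(2),np.polyval(f,.45).round(4),np.round(X[:,1]-np.polyval(f,X[:,0]),4).tolist())
W=pickle.load(open("w2.pkl","rb")); print(onz(W,321,140,.181),onz(W,376,341,.11))
```

```text
w1.pkl arm [  12   15   83   35 1714] ((292.993896484375, 76.94512176513672), (31.47298812866211, 80.3941650390625), 83.6598129272461)
edge yaw 4.29 0.2872 [0.0027, 0.0013, 0.001, 0.0019, 0.0004, 0.0002, -0.0013, -0.0016, -0.0018, -0.0009, -0.0012, -0.0015, -0.0018, -0.0009, -0.0, -0.0003, -0.0006, 0.0003, 0.0, -0.0002, 0.0006, -0.0008, 0.0001, 0.001, 0.0018, 0.0016]
edge yaw -16.16 0.3133 [-0.009, -0.0069, -0.0058, -0.0048, -0.0026, -0.0016, -0.0005, 0.0016, 0.0027, 0.0048, 0.0058, 0.0069, 0.009, 0.0101, 0.0122, 0.0132, 0.0154, -0.0037, -0.0095, -0.0096, -0.0086, -0.0064, -0.0042, -0.0043, -0.0032, -0.001]
w1.pkl handle [ 64   8  34  33 542] ((320.98516845703125, 69.85148620605469), (32.537715911865234, 32.43821334838867), 84.2894058227539)
w2.pkl arm [  10    7   77   37 1510] ((293.7337341308594, 135.31002807617188), (29.614418029785156, 77.10836791992188), 83.36748504638672)
edge yaw 26.12 0.2979 [0.0114, 0.007, 0.005, 0.0031, 0.0025, 0.0006, -0.0001, -0.002, -0.0026, -0.0045, -0.0064, -0.0083, -0.009, -0.0109, -0.0128, -0.0134, -0.0141, 0.0128, 0.011, 0.0091, 0.0073, 0.0066, 0.0048, 0.0029]
edge yaw 9.52 0.3249 [-0.0023, -0.0017, -0.0023, -0.0005, 0.0001, 0.0007, -0.0012, 0.0019, 0.0024, 0.0018, 0.0012, 0.0017, 0.0011, 0.0005, 0.0011, 0.0004, 0.001, 0.0004, -0.0003, -0.0009, -0.0015, -0.001, -0.0016, -0.001]
w2.pkl handle [ 43  13  49  31 737] ((311.26220703125, 138.85975646972656), (28.491336822509766, 48.92116928100586), 83.6598129272461)
[0.49145277 0.30987872 0.181     ] [ 0.58104291 -0.02991388  0.11      ]
```

The picture shows the dark knockout's handle top at (321,140), with the arm turned about +6.5° in yaw. Next I'll align and descend.

Request:
servo_tool([
  [[0, 0, -0.7], [0, 0, 0], 1],
  [[0, 0, -0.71], [0, 0, 0], 1],
  [[0, 0, 0], [0.5, 0.1, 0.4], 1],
  [[0, 0, 0], [0.5, 0, 0.7], 1],
  [[0, 0, 0], [0.3, 0, 0.7], 1],
  [[0, 0, 0], [0, 0, 0.7], 1],
  [[0, 0, 0], [0, 0, 0.7], 1],
  [[0, 0, 0], [0, 0, 0.7], 1],
  [[0, 0, 0], [0, 0, 0.7], 1],
  [[0, 0, 0], [0, 0, 0.7], 1],
  [[0, 0, 0], [0, 0, 0.5], 1],
  [[0, 0, 0], [0, 0, 0.3], 1],
  [[0, 0, 0], [0, 0, 0.19], 1],
  [[0, 0, 0], [0, 0, 0], 1],
  [[0, 0, 0], [0, 0, 0], 1],
])

```text
clock: 6.25
position: [0.4918, 0.3088, 0.1433]
ee_rot: [2.094, 2.342, 0.001]
force: [0.4, 0.3, -0.4]
opening: 0.0879
grip_force: 0.0
```

Request:
servo_tool([
  [[0, 0, 0], [0, 0, 0], -1],
  [[0, 0, 0], [0, 0, 0], -1],
  [[0, 0, 0], [0, 0, 0], -1],
  [[0, 0, 0], [0, 0, 0], -1],
  [[0, 0, 0], [0, 0, 0], -1],
  [[0, 0, 0], [0, 0, 0], -1],
  [[0, 0, 0], [0, 0, 0], -1],
  [[0, 0, 0], [0, 0, 0], -1],
  [[0, 0, 0], [0, 0, 0], -1],
  [[0, 0, 0], [0, 0, 0], -1],
], force=50)

```text
clock: 7.08
position: [0.4911, 0.3086, 0.1429]
ee_rot: [-2.093, -2.342, 0.001]
force: [-1.4, -0.4, 0.8]
opening: 0.0333
grip_force: 50.0
```

Run:
```python
from h import *
import pickle
A=ctrl.grab_frame("scene");B=ctrl.grab_frame("side"); pickle.dump((A,B),open("g1.pkl","wb"))
save("g1.png",np.hstack([cv2.resize(A["color"][60:190,300:400],None,fx=4,fy=4,interpolation=2),cv2.resize(B["color"][75:205,240:340],None,fx=4,fy=4,interpolation=2)]))
s=ctrl.get_state(); print({k:np.round(s[k],4).tolist() for k in("clock","position","ee_rot","force","ft_torque","opening","grip_force")})
```

```text
{'clock': 7.1833, 'position': [0.4912, 0.3085, 0.143], 'ee_rot': [-2.0931, -2.3422, 0.0006], 'force': [-0.9957, -0.5036, 0.8252], 'ft_torque': [-0.1304, 0.1355, -0.0029], 'opening': 0.0335, 'grip_force': 49.975}
```

View pics/g1.png

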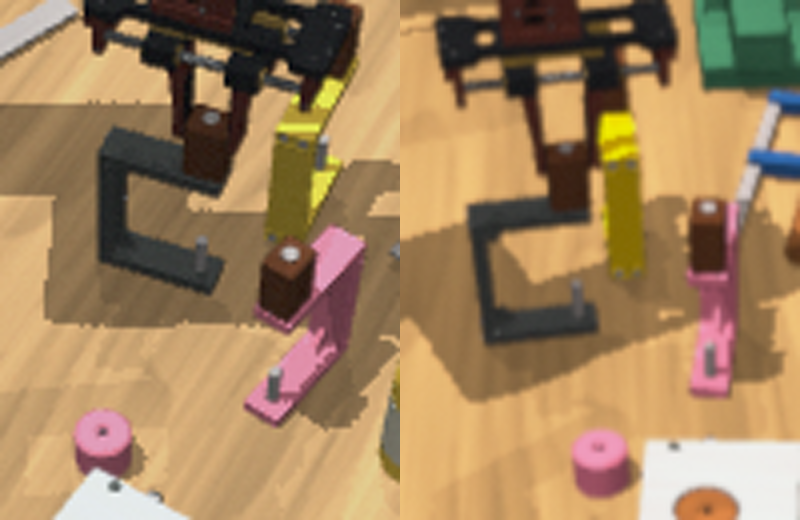

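Run:
```python
from h import *
import pickle
A,B=pickle.load(open("g1.pkl","rb"))
a=(350.5,119.5);b=(284.25,146); print("rod",tri(A,a,B,b),onz(A,*a,.046),onz(B,*b,.046))
F=pickle.load(open("f0.pkl","rb"))
for n,(x0,y0,x1,y1) in(("scene",(310,190,340,215)),("side",(305,193,330,212))):
    f=F[n]; hsv=cv2.cvtColor(f["color"][y0:y1,x0:x1],cv2.COLOR_RGB2HSV)
    m=(hsv[...,1]>90).astype(np.uint8)
    c,_=cv2.findContours(m,cv2.RETR_EXTERNAL,cv2.CHAIN_APPROX_NONE); c=max(c,key=cv2.contourArea); e=cv2.fitEllipse(c)
    print(n,e,onz(f,e[0][0]+x0,e[0][1]+y0,.1105))
s=lambda x,y:(285+x/3.1,75+y/3.1)
print("pinkblank",onz(F["scene"],*s(126,283),.036))
```

```text
rod [0.49144756 0.30975702 0.04415817] [0.49065305 0.30971357 0.046     ] [0.49272327 0.30546288 0.046     ]
scene ((13.510936737060547, 11.318939208984375), (12.845213890075684, 15.039628028869629), 91.0671157836914) [ 0.58024483 -0.03251509  0.1105    ]
side ((11.082459449768066, 9.102663040161133), (10.059181213378906, 14.392378807067871), 90.25425720214844) [ 0.5802844  -0.03200965  0.1105    ]
pinkblank [0.5047203  0.11774048 0.036     ]
```

Request:
servo_tool([
  [[0, 0, 0], [0, 0, -0.2], -1],
  [[0, 0, 0], [0, 0, -0.4], -1],
  [[0, 0, 0], [0, 0, -0.5], -1],
  [[0, 0, 0], [0, 0, -0.5], -1],
  [[0, 0, 0], [0, 0, -0.4], -1],
  [[0, 0, 0], [0, 0, 0], -1],
  [[0, 0, 0], [0, 0, 0], -1],
])

```text
clock: 7.77
position: [0.4919, 0.3088, 0.2034]
ee_rot: [2.093, 2.342, 0.002]
force: [-0.4, -0.4, -4.5]
opening: 0.0337
grip_force: 50.0
```

Request:
servo_tool([
  [[0, 0, 0.4], [0, 0, 0], -1],
  [[0, 0, 0.6], [0, 0, 0], -1],
  [[0, 0, 0.6], [0, 0, 0], -1],
  [[0, 0, 0.6], [0, 0, 0], -1],
  [[0, 0, 0.36], [0, 0, 0], -1],
  [[0, 0, 0], [-0.3, -0.1, 0], -1],
  [[0, 0, 0], [-0.6, -0.1, 0], -1],
  [[0, 0, 0], [-0.8, -0.13, 0], -1],
  [[0, 0, 0], [-0.8, 0, 0], -1],
  [[0, 0, 0], [-0.8, 0, 0], -1],
  [[0, 0, 0], [-0.8, 0, 0], -1],
  [[0, 0, 0], [-0.8, 0, 0], -1],
  [[0, 0, 0], [-0.8, 0, 0], -1],
  [[0, 0, 0], [-0.8, 0, 0], -1],
  [[0, 0, 0], [-0.8, 0, 0], -1],
  [[0, 0, 0], [-0.8, 0, 0], -1],
  [[0, 0, 0], [-0.8, 0, 0], -1],
  [[0, 0, 0], [-0.8, 0, 0], -1],
  [[0, 0, 0], [-0.7, 0, 0], -1],
  [[0, 0, 0], [-0.4, 0, 0], -1],
])

```text
clock: 9.43
position: [0.4501, -0.0153, 0.2022]
ee_rot: [-2.321, -2.116, 0.003]
force: [1.4, 0.6, -4.3]
opening: 0.0337
grip_force: 50.0
```

Request:
servo_tool([
  [[0, 0, 0], [-0.26, 0, 0.2], -1],
  [[0, 0, 0], [0, 0, 0.5], -1],
  [[0, 0, 0], [0, 0, 0.5], -1],
  [[0, 0, 0], [0, 0, 0.4], -1],
  [[0, 0, 0], [0, 0, 0.2], -1],
  [[0, 0, 0], [0, 0, 0], -1],
  [[0, 0, 0], [0, 0, 0], -1],
  [[0, 0, 0], [0, 0, 0], -1],
])

```text
clock: 10.1
position: [0.4513, -0.0208, 0.1494]
ee_rot: [2.321, 2.116, 0.001]
force: [0.2, 0.4, -2.4]
opening: 0.0336
grip_force: 50.0
```

Run:
```python
from h import *
import pickle
A=ctrl.grab_frame("scene");B=ctrl.grab_frame("side"); pickle.dump((A,B),open("g2.pkl","wb"))
save("g2.png",np.hstack([cv2.resize(A["color"][130:270,260:360],None,fx=4,fy=4,interpolation=2),cv2.resize(B["color"][130:270,250:350],None,fx=4,fy=4,interpolation=2)]))
s=ctrl.get_state(); print({k:np.round(s[k],4).tolist() for k in("clock","position","ee_rot","force","ft_torque","opening","grip_force")})
```

```text
{'clock': 10.2, 'position': [0.4515, -0.0209, 0.1496], 'ee_rot': [2.3206, 2.116, 0.0014], 'force': [-0.4117, 0.3811, -2.9001], 'ft_torque': [-0.0656, -0.2419, -0.005], 'opening': 0.0336, 'grip_force': 49.9531}
```

View pics/g2.png

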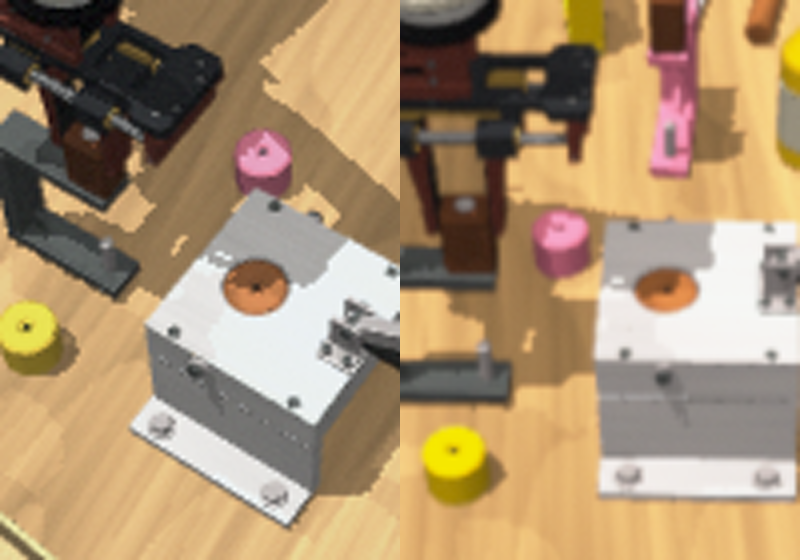

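The picture shows the knockout in front of the fixture with its rod at scene (286,191), in line with the pocket. It's clear to slide in.

Request:
servo_tool([
  [[0, 0, 0], [0, 0.2, 0], -1],
  [[0, 0, 0], [0, 0.4, 0], -1],
  [[0, 0, 0], [0, 0.5, 0], -1],
  [[0, 0, 0], [0, 0.5, 0], -1],
  [[0, 0, 0], [0, 0.5, 0], -1],
  [[0, 0, 0], [0, 0.5, 0], -1],
  [[0, 0, 0], [0, 0.5, 0], -1],
  [[0, 0, 0], [0, 0.5, 0], -1],
  [[0, 0, 0], [0, 0.4, 0], -1],
  [[0, 0, 0], [0, 0.23, 0], -1],
  [[0, 0, 0], [0, 0.1, 0], -1],
  [[0, 0, 0], [0, 0, 0], -1],
  [[0, 0, 0], [0, 0, 0], -1],
])

```text
clock: 11.28
position: [0.5798, -0.0328, 0.1488]
ee_rot: [-2.321, -2.116, 0.001]
force: [-1.0, 0.4, -3.8]
opening: 0.0336
grip_force: 50.0
```

Request:
servo_tool([
  [[0, 0, 0], [0, 0, -0.1], -1],
  [[0, 0, 0], [0, 0, -0.1], -1],
  [[0, 0, 0], [0, 0, -0.1], -1],
  [[0, 0, 0], [0, 0, 0], -1],
  [[0, 0, 0], [0, 0, 0], -1],
])

```text
clock: 11.7
position: [0.5804, -0.0329, 0.1585]
ee_rot: [2.321, 2.116, 0.001]
force: [-0.9, 0.1, -2.5]
opening: 0.0339
grip_force: 50.0
```

```bash
cat > st.py <<'E'
from h import *
s=ctrl.get_state(); p=s["position"]; c,n=np.cos(-.092),np.sin(-.092); d=p[:2]-[.581,-.0325]
print({k:np.round(s[k],4).tolist() for k in("clock","position","force","ft_torque")}, "local mm",np.round(1e3*np.array([c*d[0]+n*d[1],-n*d[0]+c*d[1]]),2),"h",round(1e3*p[2]-143,2), Rn.from_rotvec(s["ee_rot"]).as_matrix().round(3).tolist())
E
python3 st.py
```

```text
{'clock': 11.7, 'position': [0.5804, -0.0329, 0.1585], 'force': [-0.8699, 0.1227, -2.4874], 'ft_torque': [-0.0821, -0.1952, 0.0055]} local mm [-0.57 -0.48] h 15.54 [[0.092, 0.996, 0.001], [0.996, -0.092, -0.0], [-0.0, 0.001, -1.0]]
```

Request:
servo_tool([
  [[0, 0, 0], [0, 0, -0.033], -1],
  [[0, 0, 0], [0, 0, 0], -1],
  [[0, 0, 0], [0, 0, 0], -1],
])

```text
clock: 11.95
position: [0.5802, -0.0328, 0.1589]
ee_rot: [-2.322, -2.116, -0.0]
force: [0.9, 0.3, -2.9]
opening: 0.0337
grip_force: 50.0
```

Request:
servo_tool([
  [[0, 0, 0], [0, 0, -0.017], -1],
  [[0, 0, 0], [0, 0, 0], -1],
  [[0, 0, 0], [0, 0, 0], -1],
])

```text
clock: 12.2
position: [0.5802, -0.0328, 0.1594]
ee_rot: [-2.322, -2.116, 0.0]
force: [-1.0, 0.0, -2.8]
opening: 0.0332
grip_force: 50.0
```

Request:
servo_tool([
  [[0, 0, 0], [0, 0, -0.017], -1],
  [[0, 0, 0], [0, 0, 0], -1],
  [[0, 0, 0], [0, 0, 0], -1],
])

```text
clock: 12.45
position: [0.5803, -0.0328, 0.16]
ee_rot: [-2.322, -2.116, -0.0]
force: [0.3, -0.7, -3.0]
opening: 0.0338
grip_force: 50.0
```

Request:
servo_tool([
  [[0, 0, 0], [0, 0, -0.017], -1],
  [[0, 0, 0], [0, 0, 0], -1],
  [[0, 0, 0], [0, 0, 0], -1],
])

```text
clock: 12.7
position: [0.5803, -0.0329, 0.1605]
ee_rot: [-2.322, -2.116, -0.0]
force: [-0.2, -0.5, -3.9]
opening: 0.034
grip_force: 50.0
```

Request:
servo_tool([
  [[0, 0, 0], [0, 0, -0.017], -1],
  [[0, 0, 0], [0, 0, 0], -1],
  [[0, 0, 0], [0, 0, 0], -1],
])

```text
clock: 12.95
position: [0.5803, -0.0329, 0.161]
ee_rot: [-2.322, -2.116, -0.0]
force: [0.2, 0.7, -3.6]
opening: 0.0336
grip_force: 50.0
```

Request:
servo_tool([
  [[0, 0, 0], [0, 0, -0.017], -1],
  [[0, 0, 0], [0, 0, 0], -1],
  [[0, 0, 0], [0, 0, 0], -1],
])

```text
clock: 13.2
position: [0.5803, -0.0329, 0.1616]
ee_rot: [2.322, 2.116, 0.0]
force: [-0.6, 0.1, -3.1]
opening: 0.0337
grip_force: 50.0
```

Request:
servo_tool([
  [[0, 0, 0], [0, 0, -0.017], -1],
  [[0, 0, 0], [0, 0, 0], -1],
  [[0, 0, 0], [0, 0, 0], -1],
])

```text
clock: 13.45
position: [0.5803, -0.0329, 0.162]
ee_rot: [-2.322, -2.116, -0.0]
force: [-0.3, 0.8, -3.5]
opening: 0.0334
grip_force: 50.0
```

Request:
servo_tool([
  [[0, 0, 0], [0, 0, -0.017], -1],
  [[0, 0, 0], [0, 0, 0], -1],
  [[0, 0, 0], [0, 0, 0], -1],
])

```text
clock: 13.7
position: [0.5803, -0.0328, 0.1626]
ee_rot: [-2.322, -2.116, -0.0]
force: [-0.9, -0.4, -3.1]
opening: 0.0336
grip_force: 50.0
```

Request:
servo_tool([
  [[0, 0, 0], [0, 0, -0.017], -1],
  [[0, 0, 0], [0, 0, 0], -1],
  [[0, 0, 0], [0, 0, 0], -1],
])

```text
clock: 13.95
position: [0.5802, -0.0329, 0.1629]
ee_rot: [-2.322, -2.116, 0.0]
force: [1.3, 0.7, -3.5]
opening: 0.0337
grip_force: 49.9
```

Request:
servo_tool([
  [[0, 0, 0], [0, 0, -0.017], -1],
  [[0, 0, 0], [0, 0, 0], -1],
  [[0, 0, 0], [0, 0, 0], -1],
])

```text
clock: 14.2
position: [0.5801, -0.0329, 0.1632]
ee_rot: [-2.322, -2.116, 0.0]
force: [0.7, 0.5, -6.7]
opening: 0.0337
grip_force: 49.9
```

Request:
servo_tool([
  [[0, 0, 0], [0, 0.033, 0], -1],
  [[0, 0, 0], [0, 0, 0], -1],
  [[0, 0, 0], [0, 0, 0], -1],
])

```text
clock: 14.45
position: [0.5809, -0.0328, 0.1634]
ee_rot: [-2.321, -2.116, 0.0]
force: [-1.2, 0.5, -6.4]
opening: 0.0338
grip_force: 49.9
```

Request:
servo_tool([
  [[0, 0, 0], [0, -0.067, 0], -1],
  [[0, 0, 0], [0, 0, 0], -1],
  [[0, 0, 0], [0, 0, 0], -1],
])

```text
clock: 14.7
position: [0.5801, -0.0328, 0.1636]
ee_rot: [2.321, 2.115, 0.002]
force: [2.8, 0.8, -8.6]
opening: 0.0337
grip_force: 49.9
```

Request:
servo_tool([
  [[0, 0, 0], [0.033, 0.033, 0], -1],
  [[0, 0, 0], [0, 0, 0], -1],
  [[0, 0, 0], [0, 0, 0], -1],
])

```text
clock: 14.95
position: [0.5804, -0.0319, 0.1637]
ee_rot: [2.322, 2.116, 0.0]
force: [2.1, -0.5, -6.7]
opening: 0.0337
grip_force: 49.9
```

Request:
servo_tool([
  [[0, 0, 0], [-0.067, 0, 0], -1],
  [[0, 0, 0], [0, 0, 0], -1],
  [[0, 0, 0], [0, 0, 0], -1],
])

```text
clock: 15.2
position: [0.5802, -0.0334, 0.1637]
ee_rot: [-2.322, -2.115, -0.002]
force: [2.3, 2.4, -6.4]
opening: 0.0336
grip_force: 49.9
```

```bash
python3 st.py
```

```text
{'clock': 15.2, 'position': [0.5802, -0.0334, 0.1637], 'force': [2.343, 2.4113, -6.421], 'ft_torque': [0.7389, -0.8443, -0.0459]} local mm [-0.67 -0.93] h 20.67 [[0.093, 0.996, 0.0], [0.996, -0.093, 0.001], [0.001, 0.0, -1.0]]
```

Request:
servo_tool([
  [[0, 0, 0], [0, 0, 0.05], -1],
  [[0, 0, 0], [0, 0, 0], -1],
  [[0, 0, 0], [0.073, 0.06, 0], -1],
  [[0, 0, 0], [0, 0, 0], -1],
  [[0, 0, 0], [0, 0, 0], -1],
])

```text
clock: 15.62
position: [0.5821, -0.032, 0.1622]
ee_rot: [2.322, 2.116, -0.001]
force: [-0.4, 0.7, -3.6]
opening: 0.0338
grip_force: 50.0
```

```bash
python3 st.py
```

```text
{'clock': 15.6167, 'position': [0.5821, -0.032, 0.1622], 'force': [-0.4496, 0.7494, -3.59], 'ft_torque': [-0.0218, -0.1434, -0.0139]} local mm [1.08 0.6 ] h 19.17 [[0.092, 0.996, -0.0], [0.996, -0.092, -0.0], [-0.0, -0.0, -1.0]]
```

Request:
servo_tool([
  [[0, 0, 0], [0, 0, -0.034], -1],
  [[0, 0, 0], [0, 0, 0], -1],
  [[0, 0, 0], [0, 0, 0], -1],
])

```text
clock: 15.87
position: [0.5822, -0.032, 0.1632]
ee_rot: [2.322, 2.116, 0.0]
force: [-0.6, -0.6, -3.4]
opening: 0.0337
grip_force: 50.0
```

```bash
python3 st.py
```

```text
{'clock': 15.8667, 'position': [0.5822, -0.032, 0.1632], 'force': [-0.6155, -0.5714, -3.4485], 'ft_torque': [-0.0846, -0.2174, 0.0026]} local mm [1.1  0.65] h 20.2 [[0.092, 0.996, 0.0], [0.996, -0.092, -0.0], [-0.0, 0.0, -1.0]]
```

Request:
servo_tool([
  [[0, 0, 0], [0, 0, -0.017], -1],
  [[0, 0, 0], [0, 0, 0], -1],
  [[0, 0, 0], [0, 0, 0], -1],
])

```text
clock: 16.12
position: [0.5821, -0.0319, 0.1635]
ee_rot: [-2.322, -2.116, 0.0]
force: [-0.1, -1.4, -3.4]
opening: 0.0334
grip_force: 50.0
```

```bash
python3 st.py
```

```text
{'clock': 16.1167, 'position': [0.5821, -0.0319, 0.1635], 'force': [-0.1003, -1.3685, -3.4251], 'ft_torque': [-0.0378, -0.1673, 0.0208]} local mm [1.   0.74] h 20.53 [[0.092, 0.996, -0.0], [0.996, -0.092, 0.0], [0.0, -0.0, -1.0]]
```

Request:
servo_tool([
  [[0, 0, 0], [0, 0, -0.017], -1],
  [[0, 0, 0], [0, 0, 0], -1],
  [[0, 0, 0], [0, 0, 0], -1],
])

```text
clock: 16.37
position: [0.5821, -0.0317, 0.1642]
ee_rot: [-2.322, -2.116, -0.0]
force: [0.3, 0.7, -3.7]
opening: 0.0332
grip_force: 50.0
```

```bash
python3 st.py
```

```text
{'clock': 16.3667, 'position': [0.5821, -0.0317, 0.1642], 'force': [0.3447, 0.6975, -3.7424], 'ft_torque': [0.1045, -0.1339, -0.0015]} local mm [1.03 0.9 ] h 21.15 [[0.092, 0.996, -0.0], [0.996, -0.092, 0.0], [0.0, -0.0, -1.0]]
```

Request:
servo_tool([
  [[0, 0, 0], [0, 0, -0.017], -1],
  [[0, 0, 0], [0, 0, 0], -1],
  [[0, 0, 0], [0, 0, 0], -1],
])

```text
clock: 16.62
position: [0.5821, -0.0318, 0.1646]
ee_rot: [-2.322, -2.116, -0.0]
force: [-0.6, 1.5, -4.2]
opening: 0.0334
grip_force: 50.0
```

```bash
python3 st.py
```

```text
{'clock': 16.6167, 'position': [0.5821, -0.0318, 0.1646], 'force': [-0.5913, 1.5274, -4.2476], 'ft_torque': [0.157, -0.1985, 0.0166]} local mm [1.01 0.84] h 21.57 [[0.092, 0.996, -0.0], [0.996, -0.092, 0.0], [0.0, -0.0, -1.0]]
```

Request:
servo_tool([
  [[0, 0, 0], [0.02, 0, 0], -1],
  [[0, 0, 0], [0.02, 0, 0], -1],
  [[0, 0, 0], [0, 0, 0], -1],
])

```text
clock: 16.87
position: [0.5823, -0.0307, 0.1647]
ee_rot: [2.322, 2.116, 0.0]
force: [-0.2, -0.6, -3.7]
opening: 0.0335
grip_force: 50.0
```

```bash
python3 st.py
```

```text
{'clock': 16.8667, 'position': [0.5823, -0.0307, 0.1647], 'force': [-0.1656, -0.5796, -3.6966], 'ft_torque': [-0.046, -0.2285, -0.0002]} local mm [1.13 1.92] h 21.68 [[0.092, 0.996, 0.0], [0.996, -0.092, -0.0], [-0.0, 0.0, -1.0]]
```

Request:
servo_tool([
  [[0, 0, 0], [0, 0, -0.017], -1],
  [[0, 0, 0], [0, 0, 0], -1],
  [[0, 0, 0], [0, 0, 0], -1],
])

```text
clock: 17.12
position: [0.5824, -0.0307, 0.1652]
ee_rot: [2.322, 2.116, 0.0]
force: [0.4, 0.4, -3.1]
opening: 0.0334
grip_force: 50.0
```

```bash
python3 st.py
```

```text
{'clock': 17.1167, 'position': [0.5824, -0.0307, 0.1652], 'force': [0.3648, 0.419, -3.1128], 'ft_torque': [-0.0554, -0.1961, -0.0079]} local mm [1.18 1.9 ] h 22.21 [[0.092, 0.996, 0.0], [0.996, -0.092, 0.0], [0.0, 0.0, -1.0]]
```

Request:
servo_tool([
  [[0, 0, 0], [0, 0, -0.017], -1],
  [[0, 0, 0], [0, 0, 0], -1],
  [[0, 0, 0], [0, 0, 0], -1],
])

```text
clock: 17.37
position: [0.5823, -0.0307, 0.1657]
ee_rot: [2.322, 2.116, 0.0]
force: [0.6, 1.1, -4.3]
opening: 0.034
grip_force: 50.0
```

```bash
python3 st.py
```

```text
{'clock': 17.3667, 'position': [0.5823, -0.0307, 0.1657], 'force': [0.6047, 1.0681, -4.3117], 'ft_torque': [-0.0745, -0.2179, -0.0017]} local mm [1.12 1.91] h 22.7 [[0.092, 0.996, 0.0], [0.996, -0.092, 0.0], [0.0, 0.0, -1.0]]
```

The rod is in the hole and free, so I'll go on upward.

Request:
servo_tool([
  [[0, 0, 0], [0, 0, -0.017], -1],
  [[0, 0, 0], [0, 0, -0.017], -1],
  [[0, 0, 0], [0, 0, 0], -1],
  [[0, 0, 0], [0, 0, 0], -1],
])

```text
clock: 17.7
position: [0.5823, -0.0307, 0.1667]
ee_rot: [2.322, 2.116, 0.0]
force: [0.5, -0.6, -3.3]
opening: 0.0336
grip_force: 50.0
```

```bash
python3 st.py
```

```text
{'clock': 17.7, 'position': [0.5823, -0.0307, 0.1667], 'force': [0.4829, -0.5981, -3.3351], 'ft_torque': [-0.0445, -0.2005, -0.029]} local mm [1.12 1.93] h 23.7 [[0.092, 0.996, 0.0], [0.996, -0.092, 0.0], [0.0, 0.0, -1.0]]
```

Request:
servo_tool([
  [[0, 0, 0], [0, 0, -0.017], -1],
  [[0, 0, 0], [0, 0, -0.017], -1],
  [[0, 0, 0], [0, 0, 0], -1],
  [[0, 0, 0], [0, 0, 0], -1],
])

```text
clock: 18.03
position: [0.5823, -0.0307, 0.1677]
ee_rot: [2.322, 2.116, 0.0]
force: [-0.8, 0.0, -3.2]
opening: 0.0338
grip_force: 50.0
```

```bash
python3 st.py
```

```text
{'clock': 18.0333, 'position': [0.5823, -0.0307, 0.1677], 'force': [-0.7778, 0.0045, -3.2266], 'ft_torque': [-0.0247, -0.1879, 0.0204]} local mm [1.12 1.94] h 24.74 [[0.092, 0.996, 0.0], [0.996, -0.092, 0.0], [0.0, 0.0, -1.0]]
```

Request:
servo_tool([
  [[0, 0, 0], [0, 0, -0.017], -1],
  [[0, 0, 0], [0, 0, -0.017], -1],
  [[0, 0, 0], [0, 0, 0], -1],
  [[0, 0, 0], [0, 0, 0], -1],
])

```text
clock: 18.37
position: [0.5823, -0.0307, 0.1687]
ee_rot: [-2.322, -2.116, -0.0]
force: [-0.1, 0.5, -4.1]
opening: 0.0336
grip_force: 50.0
```

```bash
python3 st.py
```

```text
{'clock': 18.3667, 'position': [0.5823, -0.0307, 0.1687], 'force': [-0.1277, 0.4537, -4.1233], 'ft_torque': [-0.0355, -0.2549, -0.0864]} local mm [1.08 1.93] h 25.73 [[0.092, 0.996, 0.0], [0.996, -0.092, 0.0], [0.0, 0.0, -1.0]]
```

Request:
servo_tool([
  [[0, 0, 0], [0, 0, -0.033], -1],
  [[0, 0, 0], [0, 0, 0], -1],
  [[0, 0, 0], [0, 0, 0], -1],
])

```text
clock: 18.62
position: [0.5823, -0.0307, 0.1697]
ee_rot: [2.322, 2.116, 0.0]
force: [0.3, -0.1, -3.3]
opening: 0.0335
grip_force: 50.0
```

Request:
servo_tool([
  [[0, 0, 0], [0, 0, -0.033], -1],
  [[0, 0, 0], [0, 0, 0], -1],
  [[0, 0, 0], [0, 0, 0], -1],
])

```text
clock: 18.87
position: [0.5823, -0.0307, 0.1708]
ee_rot: [2.322, 2.116, 0.0]
force: [-0.5, -0.3, -1.6]
opening: 0.0337
grip_force: 50.0
```

Request:
servo_tool([
  [[0, 0, 0], [0, 0, -0.017], -1],
  [[0, 0, 0], [0, 0, 0], -1],
  [[0, 0, 0], [0, 0, 0], -1],
])

```text
clock: 19.12
position: [0.5821, -0.0306, 0.1709]
ee_rot: [-2.322, -2.116, 0.0]
force: [-0.1, -0.8, -4.8]
opening: 0.0337
grip_force: 49.9
```

Request:
servo_tool([
  [[0, 0, 0], [0, 0, -0.017], -1],
  [[0, 0, 0], [0, 0, 0], -1],
  [[0, 0, 0], [0, 0, 0], -1],
])

```text
clock: 19.37
position: [0.5818, -0.0306, 0.1712]
ee_rot: [-2.321, -2.116, 0.001]
force: [0.6, 0.1, -7.7]
opening: 0.034
grip_force: 49.9
```

Request:
servo_tool([
  [[0, 0, 0], [0, 0, -0.017], -1],
  [[0, 0, 0], [0, 0, 0], -1],
  [[0, 0, 0], [0, 0, 0], -1],
])

```text
clock: 19.62
position: [0.5819, -0.0305, 0.172]
ee_rot: [-2.321, -2.116, 0.0]
force: [0.3, 0.7, -8.3]
opening: 0.0336
grip_force: 49.9
```

```bash
python3 st.py
```

```text
{'clock': 19.6167, 'position': [0.5819, -0.0305, 0.172], 'force': [0.3478, 0.7332, -8.2907], 'ft_torque': [0.1149, -0.3057, -0.0067]} local mm [0.76 2.07] h 28.97 [[0.092, 0.996, -0.001], [0.996, -0.092, 0.0], [0.0, -0.001, -1.0]]
```

The rod meets the blank at z≈0.1708, as expected. Now I'll push it about 16 mm.

Request:
servo_tool([
  [[0, 0, 0], [0, 0, -0.04], -1],
  [[0, 0, 0], [0, 0, -0.04], -1],
  [[0, 0, 0], [0, 0, -0.04], -1],
  [[0, 0, 0], [0, 0, -0.04], -1],
  [[0, 0, 0], [0, 0, -0.04], -1],
  [[0, 0, 0], [0, 0, 0], -1],
])

```text
clock: 20.12
position: [0.5826, -0.0307, 0.1788]
ee_rot: [2.321, 2.116, 0.001]
force: [0.1, 1.2, -5.8]
opening: 0.0335
grip_force: 49.9
```

```bash
python3 st.py
```

```text
{'clock': 20.1167, 'position': [0.5826, -0.0307, 0.1788], 'force': [0.0507, 1.152, -5.8344], 'ft_torque': [0.0297, -0.2339, -0.0114]} local mm [1.41 1.93] h 35.8 [[0.092, 0.996, 0.001], [0.996, -0.092, -0.0], [0.0, 0.001, -1.0]]
```

Request:
servo_tool([
  [[0, 0, 0], [0, 0, -0.04], -1],
  [[0, 0, 0], [0, 0, -0.04], -1],
  [[0, 0, 0], [0, 0, -0.04], -1],
  [[0, 0, 0], [0, 0, -0.04], -1],
  [[0, 0, 0], [0, 0, 0], -1],
  [[0, 0, 0], [0, 0, 0], -1],
])

```text
clock: 20.62
position: [0.5827, -0.0308, 0.1836]
ee_rot: [2.321, 2.116, 0.001]
force: [-0.7, 0.6, -4.8]
opening: 0.0338
grip_force: 50.0
```

```bash
python3 st.py
```

```text
{'clock': 20.6167, 'position': [0.5827, -0.0308, 0.1836], 'force': [-0.6537, 0.5734, -4.842], 'ft_torque': [0.0411, -0.1113, -0.047]} local mm [1.52 1.89] h 40.57 [[0.092, 0.996, 0.001], [0.996, -0.092, -0.0], [0.0, 0.001, -1.0]]
```

Request:
servo_tool([
  [[0, 0, 0], [0, 0, -0.03], -1],
  [[0, 0, 0], [0, 0, -0.03], -1],
  [[0, 0, 0], [0, 0, -0.03], -1],
  [[0, 0, 0], [0, 0, -0.01], -1],
  [[0, 0, 0], [0, 0, 0], -1],
  [[0, 0, 0], [0, 0, 0], -1],
])

```text
clock: 21.12
position: [0.5823, -0.0307, 0.1861]
ee_rot: [-2.322, -2.116, -0.0]
force: [-0.3, 0.9, -7.3]
opening: 0.0336
grip_force: 49.9
```

```bash
python3 st.py
python3 - <<'E'
from h import *
A=ctrl.grab_frame("scene");B=ctrl.grab_frame("side")
save("g3.png",np.hstack([cv2.resize(A["color"][130:270,280:380],None,fx=4,fy=4,interpolation=2),cv2.resize(B["color"][130:270,270:370],None,fx=4,fy=4,interpolation=2)]))
E
```

```text
{'clock': 21.1167, 'position': [0.5823, -0.0307, 0.1861], 'force': [-0.3432, 0.8785, -7.3255], 'ft_torque': [0.0609, -0.1483, 0.0014]} local mm [1.11 1.94] h 43.09 [[0.092, 0.996, 0.0], [0.996, -0.092, 0.0], [0.0, 0.0, -1.0]]
```

View pics/g3.png

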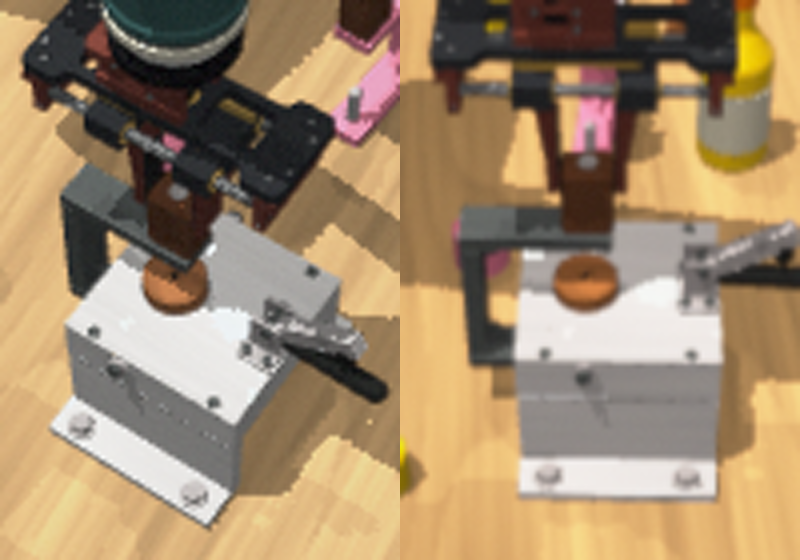

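The blank stands about 14 mm proud (rim visible at crop (175,285)). I'll give it a touch more, then lower into the clearance window.

Request:
servo_tool([
  [[0, 0, 0], [0, 0, -0.016], -1],
  [[0, 0, 0], [0, 0, 0], -1],
  [[0, 0, 0], [0, 0, 0], -1],
])

```text
clock: 21.47
position: [0.5822, -0.0307, 0.1865]
ee_rot: [-2.322, -2.116, -0.0]
force: [-0.3, 0.9, -8.5]
opening: 0.0337
grip_force: 49.9
```

Request:
servo_tool([
  [[0, 0, 0], [0, 0, 0.05], -1],
  [[0, 0, 0], [0, 0, 0.1], -1],
  [[0, 0, 0], [0, 0, 0.1], -1],
  [[0, 0, 0], [0, 0, 0.1], -1],
  [[0, 0, 0], [0, 0, 0.1], -1],
  [[0, 0, 0], [0, 0, 0.1], -1],
  [[0, 0, 0], [0, 0, 0.1], -1],
  [[0, 0, 0], [0, 0, 0.1], -1],
  [[0, 0, 0], [0, 0, 0.1], -1],
  [[0, 0, 0], [0, 0, 0.1], -1],
  [[0, 0, 0], [0, 0, 0.05], -1],
  [[0, 0, 0], [0, 0, 0], -1],
  [[0, 0, 0], [0, 0, 0], -1],
])

```text
clock: 22.55
position: [0.5822, -0.0307, 0.1564]
ee_rot: [-2.322, -2.116, 0.0]
force: [-0.3, -0.2, -3.9]
opening: 0.0336
grip_force: 50.0
```

```bash
python3 st.py
```

```text
{'clock': 22.55, 'position': [0.5822, -0.0307, 0.1564], 'force': [-0.314, -0.1669, -3.8758], 'ft_torque': [-0.0565, -0.2369, -0.0436]} local mm [1.04 1.92] h 13.41 [[0.092, 0.996, -0.0], [0.996, -0.092, 0.0], [0.0, -0.0, -1.0]]
```

Request:
servo_tool([
  [[0, 0, 0], [0, -0.1, 0], -1],
  [[0, 0, 0], [0, -0.15, 0], -1],
  [[0, 0, 0], [0, -0.2, 0], -1],
  [[0, 0, 0], [0, -0.2, 0], -1],
  [[0, 0, 0], [0, 0, 0], -1],
])

```text
clock: 22.97
position: [0.5608, -0.0285, 0.1564]
ee_rot: [-2.321, -2.115, 0.002]
force: [0.4, 0.7, -3.4]
opening: 0.0337
grip_force: 50.0
```

```bash
python3 st.py
```

```text
{'clock': 22.9667, 'position': [0.5608, -0.0285, 0.1564], 'force': [0.4089, 0.6848, -3.4072], 'ft_torque': [-0.0799, -0.1881, 0.0109]} local mm [-20.5    2.11] h 13.4 [[0.092, 0.996, -0.002], [0.996, -0.092, 0.0], [0.0, -0.002, -1.0]]
```

Request:
servo_tool([
  [[0, 0, 0], [0, -0.3, 0], -1],
  [[0, 0, 0], [0, -0.5, 0], -1],
  [[0, 0, 0], [0, -0.6, 0], -1],
  [[0, 0, 0], [0, -0.6, 0], -1],
  [[0, 0, 0], [0, -0.6, 0], -1],
  [[0, 0, 0], [0, -0.5, 0], -1],
  [[0, 0, 0], [0, -0.35, 0], -1],
  [[0, 0, 0], [0, -0.2, -0.2], -1],
  [[0, 0, 0], [0, 0, -0.5], -1],
  [[0, 0, 0], [0, 0, -0.5], -1],
  [[0, 0, 0], [0, 0, -0.37], -1],
  [[0, 0, 0], [0, 0, 0], -1],
])

```text
clock: 23.97
position: [0.4562, -0.0192, 0.2063]
ee_rot: [2.319, 2.113, 0.006]
force: [1.0, 0.4, -2.9]
opening: 0.0336
grip_force: 50.0
```

Request:
servo_tool([
  [[0, 0, 0], [0.3, 0, 0], -1],
  [[0, 0, 0], [0.6, 0, 0], -1],
  [[0, 0, 0], [0.8, -0.1, 0], -1],
  [[0, 0, 0], [0.8, -0.11, 0], -1],
  [[0, 0, 0], [0.8, 0, 0], -1],
  [[0, 0, 0], [0.8, 0, 0], -1],
  [[0, 0, 0], [0.8, 0, 0], -1],
  [[0, 0, 0], [0.8, 0, 0], -1],
  [[0, 0, 0], [0.8, 0, 0], -1],
  [[0, 0, 0], [0.8, 0, 0], -1],
  [[0, 0, 0], [0.7, 0, 0], -1],
  [[0, 0, 0], [0.6, 0, 0], -1],
  [[0, 0, 0], [0.3, 0, 0], -1],
  [[0, 0, 0], [0.14, 0, 0], -1],
  [[0, 0, 0], [0, 0, 0], -1],
  [[0, 0, 0], [0, 0, 0], -1],
])

```text
clock: 25.3
position: [0.4721, 0.2513, 0.2031]
ee_rot: [-2.322, -2.116, 0.002]
force: [-0.0, 0.1, -3.1]
opening: 0.0334
grip_force: 50.0
```

Request:
servo_tool([
  [[0, 0, 0], [0, 0, 0.2], -1],
  [[0, 0, 0], [0, 0, 0.4], -1],
  [[0, 0, 0], [0, 0, 0.4], -1],
  [[0, 0, 0], [0, 0, 0.4], -1],
  [[0, 0, 0], [0, 0, 0.3], -1],
  [[0, 0, 0], [0, 0, 0.15], -1],
  [[0, 0, 0], [0, 0, 0], -1],
  [[0, 0, 0], [0, 0, 0], -1],
])

```text
clock: 25.97
position: [0.4727, 0.2516, 0.1481]
ee_rot: [-2.322, -2.116, 0.0]
force: [0.5, -0.4, -2.6]
opening: 0.0336
grip_force: 50.0
```

```bash
python3 st.py
```

```text
{'clock': 25.9667, 'position': [0.4727, 0.2516, 0.1481], 'force': [0.5101, -0.3718, -2.5567], 'ft_torque': [-0.0494, -0.2386, -0.0469]} local mm [-133.96  272.91] h 5.11 [[0.093, 0.996, -0.0], [0.996, -0.093, 0.0], [-0.0, -0.0, -1.0]]
```

Lower the last 5 mm and watch the force.

Request:
servo_tool([
  [[0, 0, 0], [0, 0, 0.08], -1],
  [[0, 0, 0], [0, 0, 0.06], -1],
  [[0, 0, 0], [0, 0, 0.02], -1],
  [[0, 0, 0], [0, 0, 0], -1],
  [[0, 0, 0], [0, 0, 0], -1],
])

```text
clock: 26.38
position: [0.4727, 0.252, 0.1434]
ee_rot: [-2.322, -2.116, -0.0]
force: [0.6, 0.5, -3.1]
opening: 0.0339
grip_force: 50.0
```

Request:
servo_tool([
  [[0, 0, 0], [0, 0, 0.01], -1],
  [[0, 0, 0], [0, 0, 0], -1],
  [[0, 0, 0], [0, 0, 0], -1],
])

```text
clock: 26.63
position: [0.4726, 0.2519, 0.1431]
ee_rot: [-2.322, -2.116, -0.0]
force: [0.9, -0.1, -3.0]
opening: 0.0336
grip_force: 50.0
```

```bash
python3 st.py
```

```text
{'clock': 26.6333, 'position': [0.4726, 0.2519, 0.1431], 'force': [0.8835, -0.1319, -3.0294], 'ft_torque': [-0.0733, -0.2146, 0.0361]} local mm [-134.06  273.26] h 0.06 [[0.092, 0.996, 0.0], [0.996, -0.092, 0.0], [0.0, 0.0, -1.0]]
```

Request:
servo_tool([
  [[0, 0, 0], [0, 0, 0.012], -1],
  [[0, 0, 0], [0, 0, 0], -1],
  [[0, 0, 0], [0, 0, 0], -1],
])

```text
clock: 26.88
position: [0.4727, 0.2519, 0.1429]
ee_rot: [-2.322, -2.116, -0.001]
force: [-0.3, 0.2, 1.7]
opening: 0.0337
grip_force: 50.0
```

Request:
servo_tool([
  [[0, 0, 0], [0, 0, 0.012], -1],
  [[0, 0, 0], [0, 0, 0], -1],
  [[0, 0, 0], [0, 0, 0], -1],
])

```text
clock: 27.13
position: [0.4728, 0.2521, 0.1429]
ee_rot: [2.322, 2.116, 0.001]
force: [-2.1, 0.1, 5.6]
opening: 0.0335
grip_force: 50.0
```

```bash
python3 st.py
```

```text
{'clock': 27.1333, 'position': [0.4728, 0.2521, 0.1429], 'force': [-2.0607, 0.0588, 5.6275], 'ft_torque': [-0.129, 0.3018, -0.0012]} local mm [-133.92  273.41] h -0.1 [[0.092, 0.996, 0.001], [0.996, -0.092, 0.0], [0.0, 0.0, -1.0]]
```

Request:
servo_tool([
  [[0, 0, 0], [0, 0, 0], 1],
  [[0, 0, 0], [0, 0, 0], 1],
  [[0, 0, 0], [0, 0, 0], 1],
  [[0, 0, 0], [0, 0, 0], 1],
  [[0, 0, 0], [0, 0, 0], 1],
  [[0, 0, 0], [0, 0, 0], 1],
  [[0, 0, 0], [0, 0, 0], 1],
  [[0, 0, 0], [0, 0, -0.2], 1],
  [[0, 0, 0], [0, 0, -0.5], 1],
  [[0, 0, 0], [0, 0, -0.7], 1],
  [[0, 0, 0], [0, 0, -0.8], 1],
  [[0, 0, 0], [0, 0, -0.8], 1],
  [[0, 0, 0], [0, 0, -0.8], 1],
  [[0, 0, 0], [0, 0, -0.8], 1],
  [[0, 0, 0], [0, 0, -0.5], 1],
  [[0, 0, 0], [0, 0, -0.3], 1],
])

```text
clock: 28.47
position: [0.4735, 0.2523, 0.3072]
ee_rot: [2.321, 2.115, 0.006]
force: [0.4, 0.5, -0.1]
opening: 0.0881
grip_force: 0.0
```

Request:
servo_tool([
  [[0, 0, 0.98], [0, 0, 0], 1],
  [[0, 0, 0.98], [0, 0, 0], 1],
  [[0, 0, 0.98], [0, 0, 0], 1],
  [[0, 0, 0.98], [0, 0, 0], 1],
  [[0, 0, 0.98], [0, 0, 0], 1],
  [[0, 0, 0.98], [0, 0, 0], 1],
  [[0, 0, 0.98], [0, 0, 0], 1],
  [[0, 0, 0.98], [0, 0, 0], 1],
  [[0, 0, 0.98], [0, 0, 0], 1],
  [[0, 0, 0.98], [0, 0, 0], 1],
  [[0, 0, 0.98], [0, 0, 0], 1],
  [[0, 0, 0.98], [0, 0, 0], 1],
  [[0, 0, 0.98], [0, 0, 0], 1],
  [[0, 0, 0.98], [0, 0, 0], 1],
  [[0, 0, 0.98], [0, 0, 0], 1],
  [[0, 0, 0.98], [0, 0, 0], 1],
  [[0, 0, 0.98], [0, 0, 0], 1],
  [[0, 0, 0.98], [0, 0, 0], 1],
  [[0, 0, 0.98], [0, 0, 0], 1],
  [[0, 0, 0.98], [0, 0, 0], 1],
])

```text
clock: 30.13
position: [0.4722, 0.2517, 0.3038]
ee_rot: [3.138, -0.147, -0.002]
force: [0.2, 0.1, 0.6]
opening: 0.0878
grip_force: 0.0
```

```bash
python3 st.py
```

```text
{'clock': 30.1333, 'position': [0.4722, 0.2517, 0.3038], 'force': [0.2004, 0.0652, 0.5937], 'ft_torque': [-0.0179, -0.0172, -0.0462]} local mm [-134.49  273.02] h 160.84 [[0.996, -0.094, -0.001], [-0.094, -0.996, -0.0], [-0.001, 0.0, -1.0]]
```

Request:
servo_tool([
  [[0, 0, 0], [0.15, 0.3, 0], 1],
  [[0, 0, 0], [0.3, 0.6, 0], 1],
  [[0, 0, 0], [0.37, 0.75, 0], 1],
  [[0, 0, 0], [0.37, 0.75, 0], 1],
  [[0, 0, 0], [0.37, 0.75, 0], 1],
  [[0, 0, 0], [0.37, 0.75, 0], 1],
  [[0, 0, 0], [0.37, 0.75, 0], 1],
  [[0, 0, 0], [0.37, 0.75, 0], 1],
  [[0, 0, 0], [0.37, 0.75, 0], 1],
  [[0, 0, 0], [0.37, 0.75, 0], 1],
  [[0, 0, 0], [0.37, 0.75, 0], 1],
  [[0, 0, 0], [0.37, 0.75, 0], 1],
  [[0, 0, 0], [0.25, 0.5, 0], 1],
  [[0, 0, 0], [0.1, 0.19, 0], 1],
  [[0, 0, 0], [0, 0, 0], 1],
  [[0, 0, 0], [0, 0, 0], 1],
])

```text
clock: 31.47
position: [0.5821, -0.0318, 0.3039]
ee_rot: [-3.138, 0.141, 0.002]
force: [0.0, 0.3, 0.3]
opening: 0.0878
grip_force: 0.0
```

```bash
python3 st.py
python3 - <<'E'
from h import *
import pickle
W=ctrl.grab_frame("wrist");A=ctrl.grab_frame("scene"); B=ctrl.grab_frame("side"); pickle.dump((W,A,B),open("w4.pkl","wb"))
save("w4.png",np.hstack([W["color"][:,120:520],cv2.resize(A["color"][75:215,285:385],(400,400))]))
print(proj(W,(.581,-.0325,.126)))
E
```

```text
{'clock': 31.4667, 'position': [0.5821, -0.0318, 0.3039], 'force': [0.0416, 0.3115, 0.3263], 'ft_torque': [0.0348, -0.0099, -0.0254]} local mm [1.04 0.84] h 160.92 [[0.996, -0.089, -0.001], [-0.089, -0.996, 0.001], [-0.001, -0.001, -1.0]]
(np.float64(325.0222438058229), np.float64(171.72356583053946))
```

View pics/w4.png

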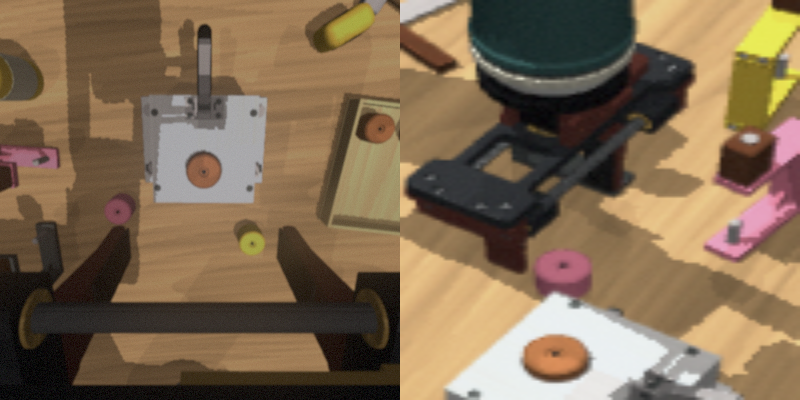

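The wrist view shows the blank at (324,171), matching the prediction (325,172), and the knockout standing clear at the left. Now I'll descend and grip.

Request:
servo_tool([
  [[0, 0, 0], [-0.035, 0.027, 0.3], 1],
  [[0, 0, 0], [0, 0, 0.6], 1],
  [[0, 0, 0], [0, 0, 0.7], 1],
  [[0, 0, 0], [0, 0, 0.8], 1],
  [[0, 0, 0], [0, 0, 0.8], 1],
  [[0, 0, 0], [0, 0, 0.8], 1],
  [[0, 0, 0], [0, 0, 0.8], 1],
  [[0, 0, 0], [0, 0, 0.5], 1],
  [[0, 0, 0], [0, 0, 0.3], 1],
  [[0, 0, 0], [0, 0, 0.2], 1],
  [[0, 0, 0], [0, 0, 0.1], 1],
  [[0, 0, 0], [0, 0, 0.07], 1],
  [[0, 0, 0], [0, 0, 0], 1],
  [[0, 0, 0], [0, 0, 0], 1],
])

```text
clock: 32.78
position: [0.5821, -0.0326, 0.126]
ee_rot: [3.138, -0.141, 0.002]
force: [0.7, -0.3, 0.7]
opening: 0.0877
grip_force: 0.0
```

Request:
servo_tool([
  [[0, 0, 0], [0, 0, 0], -1],
  [[0, 0, 0], [0, 0, 0], -1],
  [[0, 0, 0], [0, 0, 0], -1],
  [[0, 0, 0], [0, 0, 0], -1],
  [[0, 0, 0], [0, 0, 0], -1],
  [[0, 0, 0], [0, 0, 0], -1],
  [[0, 0, 0], [0, 0, 0], -1],
  [[0, 0, 0], [0, 0, 0], -1],
  [[0, 0, 0], [0, 0, 0], -1],
], force=40)

```text
clock: 33.53
position: [0.5815, -0.0325, 0.1251]
ee_rot: [-3.138, 0.141, 0.0]
force: [-0.4, 0.3, 0.1]
opening: 0.0312
grip_force: 0.0
```

```bash
python3 st.py
```

```text
{'clock': 33.5333, 'position': [0.5815, -0.0325, 0.1251], 'force': [-0.43, 0.343, 0.073], 'ft_torque': [0.025, 0.0082, -0.0324]} local mm [ 0.49 -0.  ] h -17.85 [[0.996, -0.09, -0.0], [-0.09, -0.996, 0.0], [-0.0, -0.0, -1.0]]
```

Run:
```python
from h import *
import pickle
A=ctrl.grab_frame("scene"); B=ctrl.grab_frame("side"); pickle.dump((A,B),open("g5.pkl","wb"))
save("g5.png",np.hstack([cv2.resize(A["color"][140:240,280:380],None,fx=4,fy=4,interpolation=2),cv2.resize(B["color"][140:240,270:370],None,fx=4,fy=4,interpolation=2)]))
s=ctrl.get_state(); print(s["opening"],s["grip_force"])
```

```text
0.02361847633473815 0.0
```

View pics/g5.png

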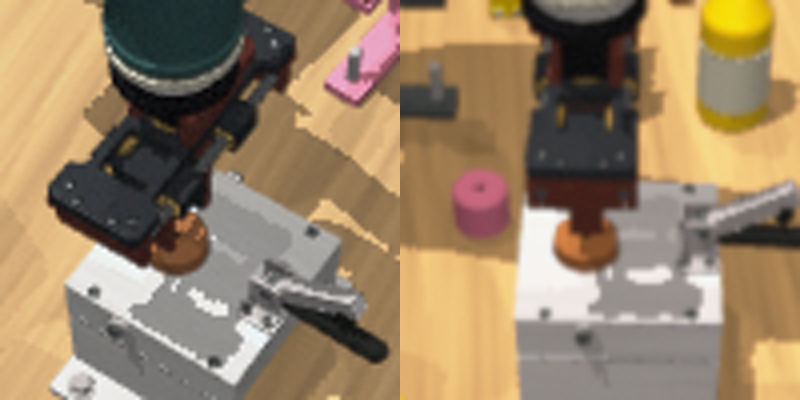

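The picture shows the fingertips closing over the blank's top (side crop (590,232)). I'll open and measure the blank's height.

Request:
servo_tool([
  [[0, 0, 0], [0, 0, 0], 1],
  [[0, 0, 0], [0, 0, 0], 1],
  [[0, 0, 0], [0, 0, 0], 1],
  [[0, 0, 0], [0, 0, 0], 1],
  [[0, 0, 0], [0, 0, 0], 1],
  [[0, 0, 0], [0, 0, 0], 1],
  [[0, 0, 0], [0, 0, 0], 1],
  [[0, 0, 0], [0, 0, 0], 1],
])

```text
clock: 34.3
position: [0.5815, -0.0325, 0.1252]
ee_rot: [-3.138, 0.141, 0.0]
force: [-0.1, 0.7, -0.6]
opening: 0.073
grip_force: 0.0
```

```bash
python3 st.py
python3 - <<'E'
from h import *
import pickle
F=pickle.load(open("f0.pkl","rb")); W,A4,B4=pickle.load(open("w4.pkl","rb")); A5,B5=pickle.load(open("g5.pkl","rb"))
def fit(f,box,u=None):
    x0,y0,x1,y1=box; hsv=cv2.cvtColor(f["color"][y0:y1,x0:x1],cv2.COLOR_RGB2HSV)
    m=((hsv[...,1]>100)&((hsv[...,0]<20)|(hsv[...,0]>170))).astype(np.uint8)
    n,l,st,c=cv2.connectedComponentsWithStats(m); k=1+np.argmax(st[1:,4]); b=st[k]
    return b[0]+x0,b[1]+y0,b[2],b[3],c[k]+[x0,y0]
for nm,A,B in(("start",F["scene"],F["side"]),("proud",A4,B4)):
    a=fit(A,(305,180,345,225)); b=fit(B,(300,180,335,222)); print(nm,a,b)
    # top-left/right extremes: top edge row -> back rim point of the top face
for z in (.110,.114,.118,.122,.126):
    out=[]
    for f in(A4,B4):
        th=np.linspace(0,2*np.pi,120); P=np.array([proj(f,(.581+.022*np.cos(t),-.0325+.022*np.sin(t),z)) for t in th]); out+= [P[:,1].min().round(1),P[:,0].min().round(1),P[:,0].max().round(1)]
    print(z,out)
E
```

```text
{'clock': 34.3, 'position': [0.5815, -0.0325, 0.1252], 'force': [-0.0986, 0.6785, -0.5666], 'ft_torque': [0.0113, -0.0373, 0.0602]} local mm [0.48 0.01] h -17.83 [[0.996, -0.09, -0.0], [-0.09, -0.996, 0.0], [-0.0, -0.0, -1.0]]
start (np.int32(316), np.int32(195), np.int32(16), np.int32(14), array([323.41566265, 201.3253012 ])) (np.int32(300), np.int32(180), np.int32(35), np.int32(5), array([318.28275862, 181.64827586]))
proud (np.int32(316), np.int32(192), np.int32(16), np.int32(16), array([323.35148515, 199.71782178])) (np.int32(309), np.int32(194), np.int32(15), np.int32(14), array([315.97058824, 200.11764706]))
0.11 [np.float64(194.6), np.float64(315.6), np.float64(331.9), np.float64(196.6), np.float64(308.2), np.float64(324.5)]
0.114 [np.float64(193.8), np.float64(315.5), np.float64(332.0), np.float64(195.6), np.float64(308.2), np.float64(324.5)]
0.118 [np.float64(193.0), np.float64(315.5), np.float64(332.0), np.float64(194.5), np.float64(308.2), np.float64(324.5)]
0.122 [np.float64(192.2), np.float64(315.5), np.float64(332.0), np.float64(193.5), np.float64(308.1), np.float64(324.5)]
0.126 [np.float64(191.4), np.float64(315.4), np.float64(332.0), np.float64(192.5), np.float64(308.1), np.float64(324.5)]
```

Run:
```python
from h import *
import pickle
A5,B5=pickle.load(open("g5.pkl","rb")); W,A4,B4=pickle.load(open("w4.pkl","rb"))
W6=ctrl.grab_frame("wrist");A6=ctrl.grab_frame("scene");B6=ctrl.grab_frame("side");pickle.dump((W6,A6,B6),open("g6.pkl","wb"))
for nm,f,u,r in(("B4",B4,316,(188,210)),("B5",B5,316,(188,210)),("B6",B6,316,(188,212)),("A4",A4,323,(188,210)),("A6",A6,323,(188,210))):
    print(nm,[f"{v}:"+",".join(map(str,f["color"][v,u])) for v in range(*r)])
for z in(.111,.114,.118,.122,.126): print(z,"B -y finger tip inner",np.round(proj(B5,(.58,-.0445,z)),1),"back",np.round(proj(B5,(.58,-.058,z)),1),"open",np.round(proj(B5,(.58,-.069,z)),1),np.round(proj(B5,(.58,-.083,z)),1),"front rim",np.round(proj(B5,(.579,-.0545,z)),1))
```

```text
B4 ['188:244,242,240', '189:244,243,240', '190:244,244,241', '191:243,244,240', '192:240,233,225', '193:226,183,152', '194:212,133,81', '195:207,126,68', '196:200,122,66', '197:172,106,58', '198:136,86,52', '199:163,100,57', '200:224,138,77', '201:226,140,76', '202:223,137,73', '203:209,128,68', '204:176,108,58', '205:127,77,42', '206:110,69,39', '207:132,98,79', '208:199,183,173', '209:241,239,235']
B5 ['188:66,31,26', '189:66,32,25', '190:66,32,27', '191:66,32,27', '192:64,30,24', '193:62,30,26', '194:64,32,26', '195:64,32,27', '196:64,32,25', '197:64,31,23', '198:66,36,26', '199:92,57,32', '200:127,78,44', '201:129,79,43', '202:129,78,41', '203:146,88,49', '204:156,95,52', '205:124,75,41', '206:114,71,42', '207:133,98,79', '208:194,174,164', '209:237,231,227']
B6 ['188:65,31,25', '189:67,33,27', '190:66,32,26', '191:67,33,27', '192:65,33,26', '193:61,27,24', '194:61,29,24', '195:61,30,22', '196:62,31,26', '197:61,31,26', '198:63,32,26', '199:62,32,26', '200:63,31,28', '201:62,31,25', '202:64,32,25', '203:64,32,27', '204:64,32,23', '205:72,38,27', '206:91,55,33', '207:125,91,72', '
[... 731 characters left out ...]
3,81,52', '204:121,80,51', '205:125,82,50', '206:95,61,40', '207:81,55,32', '208:87,65,54', '209:140,138,136']
0.111 B -y finger tip inner [316.3 205.3] back [316.6 208.9] open [316.9 212. ] [317.2 215.9] front rim [316.1 208. ]
0.114 B -y finger tip inner [316.3 204.5] back [316.6 208.2] open [316.9 211.2] [317.2 215.1] front rim [316.1 207.2]
0.118 B -y finger tip inner [316.2 203.5] back [316.6 207.1] open [316.8 210.1] [317.2 214.1] front rim [316.1 206.2]
0.122 B -y finger tip inner [316.2 202.4] back [316.6 206.1] open [316.8 209.1] [317.2 213. ] front rim [316.1 205.2]
0.126 B -y finger tip inner [316.2 201.4] back [316.5 205. ] open [316.8 208.1] [317.2 212. ] front rim [316.1 204.1]
```

The images put the blank's top at about 0.124, with the fingertips standing higher than assumed. I'll feel downward in small steps with the fingers open.

Request:
servo_tool([
  [[0, 0, 0], [0, 0, 0.05], 1],
  [[0, 0, 0], [0, 0, 0], 1],
  [[0, 0, 0], [0, 0, 0], 1],
])

```text
clock: 34.7
position: [0.5814, -0.0325, 0.1235]
ee_rot: [-3.138, 0.141, 0.0]
force: [0.7, 0.8, -0.1]
opening: 0.088
grip_force: 0.0
```

Request:
servo_tool([
  [[0, 0, 0], [0, 0, 0.033], 1],
  [[0, 0, 0], [0, 0, 0], 1],
  [[0, 0, 0], [0, 0, 0], 1],
])

```text
clock: 34.95
position: [0.5814, -0.0325, 0.1226]
ee_rot: [-3.138, 0.141, 0.0]
force: [0.6, 0.1, -0.3]
opening: 0.0879
grip_force: 0.0
```

Request:
servo_tool([
  [[0, 0, 0], [0, 0, 0.033], 1],
  [[0, 0, 0], [0, 0, 0], 1],
  [[0, 0, 0], [0, 0, 0], 1],
])

```text
clock: 35.2
position: [0.5814, -0.0325, 0.1216]
ee_rot: [-3.138, 0.141, 0.0]
force: [0.2, 1.4, 0.1]
opening: 0.0879
grip_force: 0.0
```

Run:
```python
from h import *
B=ctrl.grab_frame("side")
print([f"{v}:{B['color'][v,316,0]}" for v in range(196,222)])
```

```text
['196:63', '197:62', '198:62', '199:60', '200:62', '201:62', '202:61', '203:61', '204:64', '205:64', '206:68', '207:88', '208:130', '209:162', '210:166', '211:163', '212:161', '213:165', '214:190', '215:221', '216:210', '217:175', '218:199', '219:223', '220:200', '221:180']
```

Request:
servo_tool([
  [[0, 0, 0], [0, 0, 0.033], 1],
  [[0, 0, 0], [0, 0, 0.033], 1],
  [[0, 0, 0], [0, 0, 0], 1],
])

```text
clock: 35.5
position: [0.5813, -0.0325, 0.1195]
ee_rot: [-3.138, 0.141, 0.001]
force: [0.3, -0.2, -0.5]
opening: 0.0877
grip_force: 0.0
```

Request:
servo_tool([
  [[0, 0, 0], [0, 0, 0.033], 1],
  [[0, 0, 0], [0, 0, 0], 1],
  [[0, 0, 0], [0, 0, 0], 1],
])

```text
clock: 35.75
position: [0.5814, -0.0325, 0.1186]
ee_rot: [-3.138, 0.141, 0.0]
force: [0.7, 0.6, 1.1]
opening: 0.0877
grip_force: 0.0
```

Run:
```python
from h import *
import pickle
B=ctrl.grab_frame("side");A=ctrl.grab_frame("scene");W=ctrl.grab_frame("wrist");pickle.dump((W,A,B),open("g7.pkl","wb"))
for u in(311,316,321): print(u,[f"{v}:{B['color'][v,u,0]}" for v in range(200,220)])
p=ctrl.get_state()["position"]
for z in(.111,.12,.13,.14): print(z,[np.round(proj(B,(p[0],p[1]-y,z)),1).tolist() for y in(.044,.0575)],[np.round(proj(W,(p[0],p[1]+y,z)),1).tolist() for y in(-.044,.044)])
g=W["color"].astype(int).sum(2)
for r in (200,215,230,245,260): print(r,"dark cols",[ (int(a),int(b)) for a,b in zip(*[np.flatnonzero(np.diff(np.r_[0,(g[r]<130).astype(int),0])==s) for s in(1,-1)]) if b-a>6])
```

```text
311 ['200:189', '201:184', '202:174', '203:150', '204:108', '205:110', '206:150', '207:210', '208:234', '209:242', '210:245', '211:243', '212:238', '213:238', '214:237', '215:238', '216:239', '217:238', '218:237', '219:225']
316 ['200:62', '201:61', '202:62', '203:61', '204:64', '205:63', '206:65', '207:70', '208:100', '209:141', '210:161', '211:164', '212:162', '213:162', '214:164', '215:187', '216:205', '217:174', '218:198', '219:221']
321 ['200:189', '201:188', '202:177', '203:149', '204:105', '205:99', '206:113', '207:140', '208:148', '209:150', '210:152', '211:152', '212:150', '213:148', '214:148', '215:150', '216:150', '217:151', '218:152', '219:165']
0.111 [[317.6, 214.0], [318.0, 217.8]] [[388.6, 220.4], [261.4, 231.0]]
0.12 [[317.6, 211.7], [318.0, 215.5]] [[391.4, 225.6], [258.7, 236.6]]
0.13 [[317.6, 209.1], [317.9, 212.9]] [[394.9, 232.0], [255.4, 243.5]]
0.14 [[317.5, 206.4], [317.9, 210.2]] [[398.7, 239.0], [251.8, 251.0]]
200 dark cols []
215 dark cols []
230 dark cols [(232, 244)]
245 dark cols [(220, 249)]
260 dark cols [(205, 249)]
```

Request:
servo_tool([
  [[0, 0, 0], [0, 0, 0.04], 1],
  [[0, 0, 0], [0, 0, 0.04], 1],
  [[0, 0, 0], [0, 0, 0.04], 1],
  [[0, 0, 0], [0, 0, 0], 1],
  [[0, 0, 0], [0, 0, 0], 1],
])

```text
clock: 36.32
position: [0.5814, -0.0325, 0.1149]
ee_rot: [-3.138, 0.141, 0.0]
force: [0.4, 0.8, -0.5]
opening: 0.0876
grip_force: 0.0
```

```bash
cat > tip.py <<'E'
from h import *
B=ctrl.grab_frame("side");W=ctrl.grab_frame("wrist"); s=ctrl.get_state();p=s["position"]
print(s["clock"],p.round(4),s["force"].round(1))
print([f"{v}:{B['color'][v,317,0]}" for v in range(202,222)])
print({z:[np.round(proj(B,(p[0],p[1]-y,z))[1],1) for y in(.044,.0575)] for z in(.111,.12,.13,.14)})
g=W["color"].astype(int).sum(2)
for r in range(215,262,5): print(r,[(int(a),int(b)) for a,b in zip(*[np.flatnonzero(np.diff(np.r_[0,(g[r,150:330]<150).astype(int),0])==s)+150 for s in(1,-1)]) if b-a>4],end=" ")
E
python3 tip.py
```

```text
36.4167 [ 0.5815 -0.0325  0.1151] [ 0.7  0.1 -0.4]
['202:61', '203:61', '204:62', '205:62', '206:63', '207:65', '208:69', '209:95', '210:133', '211:149', '212:150', '213:149', '214:149', '215:153', '216:157', '217:153', '218:155', '219:172', '220:182', '221:157']
{0.111: [np.float64(214.0), np.float64(217.8)], 0.12: [np.float64(211.7), np.float64(215.5)], 0.13: [np.float64(209.1), np.float64(212.9)], 0.14: [np.float64(206.4), np.float64(210.2)]}
215 [] 220 [] 225 [] 230 [(232, 248)] 235 [(228, 249)] 240 [(224, 249)] 245 [(219, 249)] 250 [(216, 250)] 255 [(208, 250)] 260 [(204, 249)]
```

Request:
servo_tool([
  [[0, 0, 0], [0, 0, 0.04], 1],
  [[0, 0, 0], [0, 0, 0.04], 1],
  [[0, 0, 0], [0, 0, 0.04], 1],
  [[0, 0, 0], [0, 0, 0.04], 1],
  [[0, 0, 0], [0, 0, 0], 1],
  [[0, 0, 0], [0, 0, 0], 1],
])

```text
clock: 36.92
position: [0.5814, -0.0325, 0.1102]
ee_rot: [-3.138, 0.141, 0.0]
force: [-0.1, -0.4, -0.5]
opening: 0.0879
grip_force: 0.0
```

```bash
python3 tip.py
```

```text
37.0167 [ 0.5815 -0.0325  0.1103] [0.  0.  0.2]
['202:62', '203:62', '204:62', '205:61', '206:64', '207:63', '208:65', '209:67', '210:85', '211:122', '212:148', '213:149', '214:150', '215:150', '216:151', '217:152', '218:156', '219:172', '220:183', '221:158']
{0.111: [np.float64(214.0), np.float64(217.8)], 0.12: [np.float64(211.7), np.float64(215.5)], 0.13: [np.float64(209.1), np.float64(212.9)], 0.14: [np.float64(206.4), np.float64(210.2)]}
215 [] 220 [] 225 [] 230 [(232, 248)] 235 [(228, 249)] 240 [(224, 249), (319, 325)] 245 [(220, 250)] 250 [(216, 250)] 255 [(209, 250)] 260 [(205, 249)]
```

Request:
servo_tool([
  [[0, 0, 0], [0, 0, 0.04], 1],
  [[0, 0, 0], [0, 0, 0.04], 1],
  [[0, 0, 0], [0, 0, 0.04], 1],
  [[0, 0, 0], [0, 0, 0], 1],
  [[0, 0, 0], [0, 0, 0], 1],
])

```text
clock: 37.43
position: [0.5813, -0.0325, 0.1065]
ee_rot: [-3.138, 0.141, 0.001]
force: [-0.2, 0.8, -0.4]
opening: 0.0882
grip_force: 0.0
```

Request:
servo_tool([
  [[0, 0, 0], [0, 0, 0.033], 1],
  [[0, 0, 0], [0, 0, 0], 1],
  [[0, 0, 0], [0, 0, 0], 1],
])

```text
clock: 37.68
position: [0.5814, -0.0325, 0.1057]
ee_rot: [-3.138, 0.141, 0.0]
force: [0.5, 0.4, 0.2]
opening: 0.0879
grip_force: 0.0
```

Request:
servo_tool([
  [[0, 0, 0], [0, 0, 0.033], 1],
  [[0, 0, 0], [0, 0, 0], 1],
  [[0, 0, 0], [0, 0, 0], 1],
])

```text
clock: 37.93
position: [0.5814, -0.0325, 0.1047]
ee_rot: [-3.138, 0.141, 0.0]
force: [-0.1, -0.2, 0.1]
opening: 0.0878
grip_force: 0.0
```

```bash
python3 tip.py
```

```text
38.0333 [ 0.5815 -0.0326  0.1047] [-0.4 -0.7  0.5]
['202:62', '203:62', '204:61', '205:62', '206:63', '207:62', '208:64', '209:64', '210:65', '211:72', '212:108', '213:145', '214:149', '215:150', '216:151', '217:150', '218:151', '219:154', '220:163', '221:155']
{0.111: [np.float64(214.0), np.float64(217.8)], 0.12: [np.float64(211.7), np.float64(215.5)], 0.13: [np.float64(209.1), np.float64(212.9)], 0.14: [np.float64(206.4), np.float64(210.2)]}
215 [] 220 [] 225 [] 230 [(232, 249)] 235 [(228, 249)] 240 [(224, 249)] 245 [(220, 250), (319, 326)] 250 [(216, 250)] 255 [(210, 250)] 260 [(204, 249)]
```

Request:
servo_tool([
  [[0, 0, 0], [0, 0, 0.033], 1],
  [[0, 0, 0], [0, 0, 0], 1],
  [[0, 0, 0], [0, 0, 0], 1],
])

```text
clock: 38.28
position: [0.5814, -0.0325, 0.1037]
ee_rot: [-3.138, 0.141, 0.0]
force: [0.0, -0.3, 0.0]
opening: 0.0876
grip_force: 0.0
```

Request:
servo_tool([
  [[0, 0, 0], [0, 0, 0.03], 1],
  [[0, 0, 0], [0, 0, 0], 1],
  [[0, 0, 0], [0, 0, 0], 1],
])

```text
clock: 38.53
position: [0.5814, -0.0325, 0.1027]
ee_rot: [-3.138, 0.141, 0.0]
force: [-0.3, -0.2, -0.1]
opening: 0.0877
grip_force: 0.0
```

Request:
servo_tool([
  [[0, 0, 0], [0, 0, 0], -1],
  [[0, 0, 0], [0, 0, 0], -1],
  [[0, 0, 0], [0, 0, 0], -1],
  [[0, 0, 0], [0, 0, 0], -1],
  [[0, 0, 0], [0, 0, 0], -1],
  [[0, 0, 0], [0, 0, 0], -1],
  [[0, 0, 0], [0, 0, 0], -1],
], force=30)

```text
clock: 39.12
position: [0.5815, -0.0325, 0.1028]
ee_rot: [-3.138, 0.141, 0.0]
force: [0.4, 2.0, 0.2]
opening: 0.0446
grip_force: 1.2
```

The fingers now meet the blank at 44 mm. I'll firm the grip.

Request:
servo_tool([
  [[0, 0, 0], [0, 0, 0], -1],
  [[0, 0, 0], [0, 0, 0], -1],
  [[0, 0, 0], [0, 0, 0], -1],
  [[0, 0, 0], [0, 0, 0], -1],
], force=45)

```text
clock: 39.45
position: [0.5815, -0.0321, 0.1029]
ee_rot: [-3.138, 0.141, -0.0]
force: [-0.2, 2.8, 0.6]
opening: 0.041
grip_force: 45.0
```

Request:
servo_tool([
  [[0, 0, 0], [0, 0, -0.05], -1],
  [[0, 0, 0], [0, 0, -0.1], -1],
  [[0, 0, 0], [0, 0, -0.1], -1],
  [[0, 0, 0], [0, 0, -0.1], -1],
  [[0, 0, 0], [0, 0, 0], -1],
  [[0, 0, 0], [0, 0, 0], -1],
])

```text
clock: 39.95
position: [0.582, -0.0325, 0.1145]
ee_rot: [-3.138, 0.141, -0.002]
force: [-1.0, 3.3, 3.4]
opening: 0.0415
grip_force: 45.0
```

```bash
python3 st.py
```

```text
{'clock': 39.95, 'position': [0.582, -0.0325, 0.1145], 'force': [-1.0356, 3.2632, 3.4321], 'ft_torque': [0.8131, 0.1866, -0.0771]} local mm [0.96 0.1 ] h -28.54 [[0.996, -0.09, 0.001], [-0.09, -0.996, 0.0], [0.001, -0.0, -1.0]]
```

Request:
servo_tool([
  [[0, 0, 0], [0, 0, -0.1], -1],
  [[0, 0, 0], [0, 0, -0.1], -1],
  [[0, 0, 0], [0, 0, -0.1], -1],
  [[0, 0, 0], [0, 0, -0.15], -1],
  [[0, 0, 0], [0, 0, -0.3], -1],
  [[0, 0, 0], [0, 0, -0.4], -1],
  [[0, 0, 0], [0, 0, -0.4], -1],
  [[0, 0, 0], [0, 0, -0.3], -1],
  [[0, 0, 0], [0, 0, 0], -1],
  [[0, 0, 0], [0, 0, 0], -1],
])

```text
clock: 40.78
position: [0.5822, -0.033, 0.1698]
ee_rot: [3.138, -0.141, 0.003]
force: [0.2, 0.2, 0.0]
opening: 0.0414
grip_force: 45.0
```

```bash
python3 st.py
python3 - <<'E'
from h import *
import pickle
W=ctrl.grab_frame("wrist");A=ctrl.grab_frame("scene");B=ctrl.grab_frame("side");pickle.dump((W,A,B),open("g8.pkl","wb"))
for nm,f,(x0,y0,x1,y1) in(("A",A,(295,150,350,225)),("B",B,(290,150,345,222)),("W",W,(200,100,450,300))):
    hsv=cv2.cvtColor(f["color"][y0:y1,x0:x1],cv2.COLOR_RGB2HSV)
    m=((hsv[...,1]>120)&(hsv[...,0]<16)&(hsv[...,2]>90)).astype(np.uint8)
    n,l,st,c=cv2.connectedComponentsWithStats(m)
    for k in range(1,n):
        if st[k,4]>25: print(nm,st[k][:5]+[x0,y0,0,0,0],c[k].round(1)+[x0,y0])
s=ctrl.get_state(); print(s["opening"],s["grip_force"])
p=s["position"]
for dz in(-.013,.023): print(proj(A,p+[0,0,dz]),proj(B,p+[0,0,dz]),proj(W,p+[0,0,dz]))
E
```

```text
{'clock': 40.7833, 'position': [0.5822, -0.033, 0.1698], 'force': [0.2396, 0.1938, 0.0262], 'ft_torque': [0.0516, 0.0025, -0.0652]} local mm [ 1.2  -0.43] h 26.82 [[0.996, -0.09, 0.002], [-0.09, -0.996, -0.001], [0.002, 0.001, -1.0]]
A [323 181   8  13  68] [326.7 187.7]
B [300 169  30  26 196] [315.3 184.7]
W [ 289  213   67   66 2368] [324.7 250.7]
0.040983766860332733 45.002392530441284
(np.float64(323.5862210915411), np.float64(192.58896611031807)) (np.float64(316.1200570712583), np.float64(190.39009948677452)) (np.float64(324.0627709685542), np.float64(223.70220439412248))
(np.float64(323.4801327059382), np.float64(185.03377872632623)) (np.float64(315.9456123421807), np.float64(180.31837657945061)) (np.float64(324.1429330858134), np.float64(247.07522130958412))
```

The blank is held at wrist (325,251). Now I'll carry it to the free end of the tray.

Request:
servo_tool([
  [[0, 0, 0], [-0.07, 0.3, 0], -1],
  [[0, 0, 0], [-0.14, 0.6, 0], -1],
  [[0, 0, 0], [-0.17, 0.75, 0], -1],
  [[0, 0, 0], [-0.17, 0.75, 0], -1],
  [[0, 0, 0], [-0.17, 0.75, 0], -1],
  [[0, 0, 0], [-0.17, 0.75, 0], -1],
  [[0, 0, 0], [-0.17, 0.75, 0], -1],
  [[0, 0, 0], [-0.17, 0.75, 0], -1],
  [[0, 0, 0], [-0.17, 0.75, 0], -1],
  [[0, 0, 0], [-0.17, 0.75, 0], -1],
  [[0, 0, 0], [-0.17, 0.75, 0], -1],
  [[0, 0, 0], [-0.17, 0.75, 0], -1],
  [[0, 0, 0], [-0.14, 0.6, 0], -1],
  [[0, 0, 0], [-0.1, 0.3, 0], -1],
  [[0, 0, 0], [-0.04, 0.14, 0], -1],
  [[0, 0, 0], [0, 0, 0], -1],
  [[0, 0, 0], [0, 0, 0], -1],
])

```text
clock: 42.35
position: [0.4905, -0.3081, 0.1685]
ee_rot: [-3.138, 0.141, 0.001]
force: [-0.3, 0.0, -0.7]
opening: 0.0418
grip_force: 45.0
```

```bash
python3 st.py
python3 - <<'E'
from h import *
import pickle
W=ctrl.grab_frame("wrist");A=ctrl.grab_frame("scene");B=ctrl.grab_frame("side");pickle.dump((W,A,B),open("g9.pkl","wb"))
for nm,f,(x0,y0,x1,y1) in(("A",A,(200,240,320,345)),("B",B,(240,230,360,360)),("W",W,(100,0,600,300))):
    hsv=cv2.cvtColor(f["color"][y0:y1,x0:x1],cv2.COLOR_RGB2HSV)
    m=((hsv[...,1]>130)&(hsv[...,0]<13)&(hsv[...,2]>60)).astype(np.uint8)
    n,l,st,c=cv2.connectedComponentsWithStats(m)
    for k in range(1,n):
        if st[k,4]>40: q=c[k]+[x0,y0]; print(nm,st[k][:5]+[x0,y0,0,0,0],q.round(1),onz(f,*q,.037).round(4))
p=ctrl.get_state()["position"]
for dz in(-.013,.003,.013,.023): 
    q=np.array([proj(W,p+[.022*np.cos(t),.022*np.sin(t),dz]) for t in np.linspace(0,6.28,60)]); print(dz,q.min(0).round(),q.max(0).round())
E
```

```text
{'clock': 42.35, 'position': [0.4905, -0.3081, 0.1685], 'force': [-0.2621, 0.0482, -0.6868], 'ft_torque': [0.0092, -0.0479, -0.002]} local mm [ -64.83 -282.71] h 25.55 [[0.996, -0.09, -0.0], [-0.09, -0.996, 0.001], [-0.0, -0.001, -1.0]]
A [228 250  14  22 145] [234.3 259.9] [ 0.4363 -0.2682  0.037 ]
A [275 289  16  18 160] [283.  297.5] [ 0.6052 -0.2949  0.037 ]
A [255 309  17  19 182] [263.1 318.4] [ 0.5896 -0.3648  0.037 ]
B [283 230   6  12  54] [285.9 235.4] [ 0.4933 -0.0814  0.037 ]
B [254 277  38  11 215] [275.3 281.9] [ 0.4651 -0.2286  0.037 ]
W [ 276   48   44   46 1248] [298.4  69. ] [ 0.6045 -0.2928  0.037 ]
W [ 349   57   44   46 1246] [372.1  78.3] [ 0.5895 -0.364   0.037 ]
W [ 289  214   70   63 2059] [322.7 250.7] [ 0.4064 -0.2985  0.037 ]
-0.013 [293. 193.] [355. 251.]
0.003 [290. 200.] [358. 262.]
0.013 [289. 205.] [359. 270.]
0.023 [287. 211.] [361. 279.]
```

Request:
servo_tool([
  [[0, 0, 0], [0, 0, 0.3], -1],
  [[0, 0, 0], [0, 0, 0.6], -1],
  [[0, 0, 0], [0, 0, 0.7], -1],
  [[0, 0, 0], [0, 0, 0.7], -1],
  [[0, 0, 0], [0, 0, 0.7], -1],
  [[0, 0, 0], [0, 0, 0.6], -1],
  [[0, 0, 0], [0, 0, 0.4], -1],
  [[0, 0, 0], [0, 0, 0.3], -1],
  [[0, 0, 0], [0, 0, 0.2], -1],
  [[0, 0, 0], [0, 0, 0.05], -1],
  [[0, 0, 0], [0, 0, 0], -1],
  [[0, 0, 0], [0, 0, 0], -1],
])

```text
clock: 43.5
position: [0.4911, -0.3089, 0.0329]
ee_rot: [3.138, -0.141, 0.001]
force: [-0.3, 0.3, -0.1]
opening: 0.0411
grip_force: 45.0
```

```bash
python3 st.py
```

```text
{'clock': 43.5, 'position': [0.4911, -0.3089, 0.0329], 'force': [-0.2582, 0.2901, -0.0803], 'ft_torque': [0.0661, -0.0299, -0.0338]} local mm [ -64.08 -283.54] h -110.13 [[0.996, -0.09, 0.001], [-0.09, -0.996, -0.001], [0.001, 0.0, -1.0]]
```

Request:
servo_tool([
  [[0, 0, 0], [0, 0, 0.05], -1],
  [[0, 0, 0], [0, 0, 0.05], -1],
  [[0, 0, 0], [0, 0, 0], -1],
  [[0, 0, 0], [0, 0, 0], -1],
])

```text
clock: 43.83
position: [0.4907, -0.3088, 0.0295]
ee_rot: [3.138, -0.141, 0.0]
force: [0.6, -0.1, -0.2]
opening: 0.0409
grip_force: 45.0
```

Request:
servo_tool([
  [[0, 0, 0], [0, 0, 0.05], -1],
  [[0, 0, 0], [0, 0, 0], -1],
  [[0, 0, 0], [0, 0, 0], -1],
])

```text
clock: 44.08
position: [0.4906, -0.3086, 0.0277]
ee_rot: [-3.138, 0.141, 0.0]
force: [0.8, 0.6, -0.7]
opening: 0.0411
grip_force: 45.0
```

Request:
servo_tool([
  [[0, 0, 0], [0, 0, 0.04], -1],
  [[0, 0, 0], [0, 0, 0], -1],
  [[0, 0, 0], [0, 0, 0], -1],
])

```text
clock: 44.33
position: [0.4906, -0.3086, 0.0265]
ee_rot: [-3.138, 0.141, 0.0]
force: [-0.0, -0.3, 0.3]
opening: 0.0411
grip_force: 45.0
```

Request:
servo_tool([
  [[0, 0, 0], [0, 0, 0.033], -1],
  [[0, 0, 0], [0, 0, 0.0], -1],
  [[0, 0, 0], [0, 0, 0], -1],
])

```text
clock: 44.58
position: [0.4906, -0.3086, 0.0255]
ee_rot: [-3.138, 0.141, 0.0]
force: [-0.7, -0.1, -0.1]
opening: 0.041
grip_force: 45.0
```

Request:
servo_tool([
  [[0, 0, 0], [0, 0, 0.033], -1],
  [[0, 0, 0], [0, 0, 0.0], -1],
  [[0, 0, 0], [0, 0, 0], -1],
])

```text
clock: 44.83
position: [0.4906, -0.3086, 0.0246]
ee_rot: [-3.138, 0.141, 0.0]
force: [-1.3, 1.0, -1.0]
opening: 0.0414
grip_force: 45.0
```

Request:
servo_tool([
  [[0, 0, 0], [0, 0, 0.033], -1],
  [[0, 0, 0], [0, 0, 0.0], -1],
  [[0, 0, 0], [0, 0, 0], -1],
])

```text
clock: 45.08
position: [0.4906, -0.3086, 0.0236]
ee_rot: [-3.138, 0.141, 0.0]
force: [1.4, -0.3, -0.6]
opening: 0.0414
grip_force: 45.0
```

```bash
python3 st.py
```

```text
{'clock': 45.0833, 'position': [0.4906, -0.3086, 0.0236], 'force': [1.3792, -0.338, -0.6326], 'ft_torque': [-0.0184, -0.0303, 0.0429]} local mm [ -64.67 -283.27] h -119.43 [[0.996, -0.09, -0.0], [-0.09, -0.996, 0.0], [-0.0, -0.0, -1.0]]
```

Request:
servo_tool([
  [[0, 0, 0], [0, 0, 0.033], -1],
  [[0, 0, 0], [0, 0, 0.0], -1],
  [[0, 0, 0], [0, 0, 0], -1],
])

```text
clock: 45.33
position: [0.4906, -0.3086, 0.0226]
ee_rot: [-3.138, 0.141, 0.0]
force: [0.3, -0.5, -0.0]
opening: 0.0413
grip_force: 45.0
```

Request:
servo_tool([
  [[0, 0, 0], [0, 0, 0.033], -1],
  [[0, 0, 0], [0, 0, 0.0], -1],
  [[0, 0, 0], [0, 0, 0], -1],
])

```text
clock: 45.58
position: [0.4906, -0.3087, 0.0216]
ee_rot: [-3.138, 0.141, 0.0]
force: [0.8, 0.2, 0.0]
opening: 0.0413
grip_force: 45.0
```

Request:
servo_tool([
  [[0, 0, 0], [0, 0, 0.033], -1],
  [[0, 0, 0], [0, 0, 0.0], -1],
  [[0, 0, 0], [0, 0, 0], -1],
])

```text
clock: 45.83
position: [0.4906, -0.3086, 0.0206]
ee_rot: [-3.138, 0.141, 0.0]
force: [0.1, -0.4, 0.2]
opening: 0.0408
grip_force: 45.0
```

```bash
python3 st.py
```

```text
{'clock': 45.8333, 'position': [0.4906, -0.3086, 0.0206], 'force': [0.106, -0.3893, 0.1959], 'ft_torque': [-0.0186, -0.0152, -0.019]} local mm [ -64.64 -283.27] h -122.4 [[0.996, -0.09, -0.0], [-0.09, -0.996, 0.0], [-0.0, -0.0, -1.0]]
```

Request:
servo_tool([
  [[0, 0, 0], [0, 0, 0.033], -1],
  [[0, 0, 0], [0, 0, 0.0], -1],
  [[0, 0, 0], [0, 0, 0], -1],
])

```text
clock: 46.08
position: [0.4906, -0.3086, 0.0196]
ee_rot: [-3.138, 0.141, 0.0]
force: [-0.0, -0.1, -0.4]
opening: 0.041
grip_force: 45.0
```

Request:
servo_tool([
  [[0, 0, 0], [0, 0, 0.025], -1],
  [[0, 0, 0], [0, 0, 0.0], -1],
  [[0, 0, 0], [0, 0, 0], -1],
])

```text
clock: 46.33
position: [0.4906, -0.3087, 0.0189]
ee_rot: [-3.138, 0.141, 0.0]
force: [-0.3, 0.4, -1.3]
opening: 0.0414
grip_force: 45.0
```

Request:
servo_tool([
  [[0, 0, 0], [0, 0, 0.02], -1],
  [[0, 0, 0], [0, 0, 0.0], -1],
  [[0, 0, 0], [0, 0, 0], -1],
])

```text
clock: 46.58
position: [0.4909, -0.3087, 0.0186]
ee_rot: [3.138, -0.141, 0.001]
force: [-0.9, 1.4, 3.5]
opening: 0.0418
grip_force: 45.0
```

```bash
python3 st.py
```

```text
{'clock': 46.5833, 'position': [0.4909, -0.3087, 0.0186], 'force': [-0.8828, 1.4496, 3.5288], 'ft_torque': [0.1844, 0.0796, -0.0019]} local mm [ -64.38 -283.33] h -124.36 [[0.996, -0.09, 0.0], [-0.09, -0.996, -0.0], [0.0, 0.0, -1.0]]
```

The blank is on the tray floor. I'll release it partially, rise and check.

Request:
servo_tool([
  [[0, 0, 0], [0, 0, 0], 0.4],
  [[0, 0, 0], [0, 0, 0], 0.4],
  [[0, 0, 0], [0, 0, 0], 0.4],
  [[0, 0, 0], [0, 0, 0], 0.4],
  [[0, 0, 0], [0, 0, 0], 0.4],
  [[0, 0, 0], [0, 0, -0.1], 0.4],
  [[0, 0, 0], [0, 0, -0.2], 0.4],
  [[0, 0, 0], [0, 0, -0.5], 0.4],
  [[0, 0, 0], [0, 0, -0.8], 0.4],
  [[0, 0, 0], [0, 0, -0.8], 0.4],
  [[0, 0, 0], [0, 0, -0.8], 0.4],
  [[0, 0, 0], [0, 0, -0.8], 0.4],
  [[0, 0, 0], [0, 0, -0.6], 0.4],
  [[0, 0, 0], [0, 0, -0.3], 0.4],
  [[0, 0, 0], [0, 0, 0], 0.4],
  [[0, 0, 0], [0, 0, 0], 0.4],
])

```text
clock: 47.92
position: [0.4906, -0.3087, 0.1654]
ee_rot: [3.138, -0.141, 0.001]
force: [-0.7, -0.1, -0.0]
opening: 0.0617
grip_force: 0.0
```

Run:
```python
from h import *
import pickle
W=ctrl.grab_frame("wrist");A=ctrl.grab_frame("scene");B=ctrl.grab_frame("side")
for nm,f,(x0,y0,x1,y1) in(("A",A,(200,240,320,345)),("W",W,(100,0,600,300))):
    hsv=cv2.cvtColor(f["color"][y0:y1,x0:x1],cv2.COLOR_RGB2HSV)
    m=((hsv[...,1]>130)&(hsv[...,0]<13)&(hsv[...,2]>60)).astype(np.uint8)
    n,l,st,c=cv2.connectedComponentsWithStats(m)
    for k in range(1,n):
        if st[k,4]>40: q=c[k]+[x0,y0]; print(nm,st[k][:5]+[x0,y0,0,0,0],q.round(1),onz(f,*q,.039).round(4))
q=np.array([proj(W,(.491+.022*np.cos(t),-.309+.022*np.sin(t),.041)) for t in np.linspace(0,6.28,60)]); print(q.min(0).round(),q.max(0).round())
# knockout: screw top and dark pixels
print("screw exp",proj(A,(.473,.252,.181)),proj(B,(.473,.252,.181)))
for f in(A,B):
    u,v=map(int,np.round(proj(f,(.473,.252,.181)))); print(f["color"][v-2:v+3,u-2:u+3].mean(2).round().astype(int).tolist())
    hs=cv2.cvtColor(f["color"],cv2.COLOR_RGB2HSV)
    pts=[proj(f,X) for X in((.43,.256,.127),(.396,.259,.06),(.44,.255,.012))]; print([f["color"][int(round(b)),int(round(a))].tolist() for a,b in pts])
s=ctrl.get_state(); print(s["clock"],s["position"],s["force"])
```

```text
A [235 274  17  19 193] [242.7 282.4] [ 0.4924 -0.3107  0.039 ]
A [275 289  16  19 163] [282.7 297.3] [ 0.6046 -0.2953  0.039 ]
A [255 309  17  20 182] [262.8 318.4] [ 0.5895 -0.3654  0.039 ]
W [ 275   47   44   47 1244] [297.5  68.9] [ 0.6044 -0.2931  0.039 ]
W [ 348   57   45   46 1284] [371.7  78.5] [ 0.5893 -0.3636  0.039 ]
W [305 163  38  38 806] [323.7 181.4] [ 0.491  -0.3081  0.039 ]
[304. 161.] [345. 202.]
screw exp (np.float64(338.01730714353806), np.float64(99.48478618951908)) (np.float64(274.95204132061156), np.float64(121.99523392447814))
[[97, 102, 101, 113, 152], [162, 184, 175, 125, 86], [208, 212, 214, 204, 83], [158, 203, 201, 167, 83], [91, 117, 96, 82, 82]]
[[100, 105, 103], [39, 41, 41], [98, 104, 100]]
[[81, 78, 78, 78, 76], [80, 79, 77, 75, 74], [78, 77, 75, 74, 72], [76, 75, 73, 72, 71], [75, 72, 73, 70, 69]]
[[46, 75, 72], [42, 67, 67], [37, 62, 60]]
48.0667 [ 0.48971398 -0.30797892  0.16381562] [-0.25322616 -0.16122295 -0.10993508]
```

```bash
python3 -c "
from bench import ctrl
print(ctrl.job_done())"
```

```text
the job is handed in; nothing more can be done
None
```

I handed the job in at about 48 s: the blank was pushed up about 15 mm, the knockout stands on the bench clear of the fixture, and the blank is upright in the free end of the tray; the first try at gripping it closed over its top, and the second, lower, held.

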